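# Put the three-tier display stand together

## Robot

A 6-joint arm with a two-finger parallel gripper is mounted at the origin on the work surface. World frame = base frame: x ahead of the robot, y to its left, z up, the work surface at z = 0. Lengths are in m, angles in degrees, forces in N, time in s.
With the tool pointing down it reaches from about 0.35 to 0.875 m from the base axis. Payload 4.2 kg.
Tool frame: the origin (TCP) lies at the very end of the fingers, on their centre line; the grasp point (between the pads) lies 19 mm behind it (r.hold_point_z is the distance from the TCP to the grasp point, in m); z points along the fingers, y is the direction in which the jaws open and shut (so a half turn about z gives the same grasp; the last joint's range is limited). The gripper opens to 87 mm and grips with 3 to 60 N. Pads are 19 mm wide; open, the fingers measure 117 mm over their backs; the gripper's body (75 mm by 190 mm) begins 51 mm behind the grasp point.
Start: joints at [91.536, 22.042, 0.453, 0, -68.411, -14.817], TCP at [0.144, 0.608, 0.223] pointing down, gripper open.
Joint ranges: [-179.83, 179.83], [-69.29, 118.12], [-61.27, 80.66], [-181.25, 117.63], [-171.15, -9.14], [-177.46, 177.46]. Speed limits (degrees/s): [159.86, 159.86, 180, 180, 180, 180].

## Interface

Orientations are given as a 3x3 rotation matrix whose columns are the frame's x, y, z axes.
In Python, from station import r, cams, ticket gives the robot as it stands.
- The arm moves only by the tool drive_tool, never from a script. Its argument "deltas" is a list of rows, each an object of numbers: "dx", "dy", "dz": the shift along the tool's x, y, z in m; "wx", "wy", "wz": the turn, a rotation vector about the tool's x, y, z in degrees. A call has 1 to 20 rows; each row is the pose to reach, as a shift and turn from the pose commanded when the call began, along the tool's axes at that moment; what a row does not reach only later rows make up. A row lasts 1/10 s, in which the tool goes at most 50 mm and 8.59 degrees, less where a joint would pass 70% of its speed; a pose out of reach is approached as far as the arm can. A call with a gripper value outside its range is refused whole. "gripper" is the opening, from 0 (shut) to 1 (fully open), set as the call begins (left out, the last holds). The fingers move at their own pace and stop on an object; the grip force is fixed at half the most. Time passes only in rows, so rows that repeat a pose let the fingers close. It gives the time, the measured TCP pose, the force and the opening at its end, in the units of the state.
- r.sense(): the state, without advancing time (a new reading comes with each control period).
- cams.capture(name): name is "side" or "top" or "wrist"; returns the picture (420x560x3 uint8, red, green, blue); there is no depth.
- cams.camera_model(name): a dict with "intrinsics" (3x3 intrinsics, pixels), "distortion" ([k1, k2, p1, p2, k3] as OpenCV has them; the pictures are not rectified), "extrinsics" (4x4, takes a point from world to camera coordinates); the wrist camera has in their place "T_tool_cam" (4x4, takes a point from camera to tool coordinates, whose origin is the TCP and whose axes are the flange's). Camera axes: x right, y down, z forward; pixel columns grow to the right and rows downward; lengths in m; the calibration is good to about 2 mm. A picture is of the moment at which its call begins: read the wrist's pose just before it. camera_model takes no time and is no camera call.
- ticket.finish_job(): hands the job in, once; it reports no verdict.
The state is a dict: "time_s": time; "joints": joint angles; "joint_velocities": joint speeds; "effort": joint torques, N m; "tcp_pos": TCP position; "ee_rot": TCP orientation; "wrist_force": force on the tool from outside, world axes, zero at the start; "moment": the same for the moment, N m; "gripper_width": opening from 0.0 (shut) to 1.0 (fully open).
Only numpy, scipy, OpenCV 4.12 (cv2) and the standard library are available. Lean on these libraries where they do the work, as an engineer would, in place of code of your own. Each camera call takes 0.05 s, during which the arm holds its last target.

## Task

Put the three-tier display stand together: set the tray that has four posts over the posts of the stand's foot so that it is right down on all four, then take the plain tray off the sloping easel and set it over the middle tray's posts, also right down and level. Lower each tray into place, do not let it drop, and leave the wares standing round about where they are.

Things in the scene. Friction and masses are not known exactly. Their poses are not given: they have to be found in the camera images.
- base: The stand's foot, fixed: dark wooden board 136 x 196 mm (x, y), top 30 mm above the table, and four upright brass posts at x = +-46, y = +-76 mm, 14 mm thick up to a flat shoulder at 90 mm; above it a 9 mm pin, straight for 8 mm, then tapered to a 4 mm tip at 104 mm. A copper cup stands on the board. Origin: centre of the foot at table height; z up, y along the long side.
- middle_tray: Middle tier, 0.3 to 0.6 kg, flat on the table: dark wooden tray 120 x 180 mm (x, y), board 16 mm thick, rim 8 mm higher, four 14 mm brass posts at x = +-46, y = +-76 mm, shoulders 86 mm above its underside, pins as on the foot (tip 100 mm). A 12 mm hole 16 mm deep under each post. Origin: centre of the underside. Fits either way round; seated, its origin is 90 mm above the foot's.
- top_tray: Top tier, 0.25 to 0.5 kg: the same dark wooden tray without posts, 12 mm holes right through at x = +-46, y = +-76 mm. It starts on the easel, its z tilted 35 degrees from vertical to the easel's front, its long side (y) level. Origin: centre of the underside; z out of the tray's top. Fits either way round; seated, its origin is 86 mm above the middle tray's.
- easel: Wooden display easel, fixed: a board 170 mm wide sloping at 35 degrees, rising towards its +x, with a lip 18 mm high along its lower edge that holds the tray; 110 mm tall. Origin: centre of its foot at table height; its front, the lower edge, faces its -x.
- mill: Bystander: cylindrical brass hand coffee mill, 52 mm across, 200 mm tall, crank reaching 45 mm from its axis. Origin: centre of its underside.
- candlestick: Bystander: slim brass candlestick, foot 56 mm across, 175 mm tall. Origin: centre of its underside.
- ewer_a: Bystander: brass ewer, 104 mm across the foot, 235 mm tall, handle to its +y out to 70 mm. Origin: centre of its underside.
- ewer_b: Bystander: lidded brass ewer, 104 mm across the foot, 247 mm tall, handle to its +y out to 70 mm. Origin: centre of its underside.
- cup: Bystander: small copper cup, 42 mm across, 42 mm tall, standing on the board of the stand's foot; it stays there. Origin: centre of its underside.
- bowl: Bystander: glass bowl, 110 mm across, 50 mm tall. Origin: centre of its underside.
- mortar: Bystander: brass mortar, 72 mm across, 70 mm tall. Origin: centre of its underside.
- middle_handle (a point): Centre of the middle tray's handle, 54 mm above the tray's underside: a pale wooden bar over the middle of the tray, 104 mm long in y, 12 mm wide in x, 14 mm high, on two thin brass uprights at y = +-42 mm. Axes as the tray's.
- top_handle (a point): Centre of the top tray's handle, the same pale bar in the same place: 54 mm above the tray's underside, 104 mm long in y, 12 mm wide in x, 14 mm high. Axes as the tray's (tilted with it on the easel).

How it is judged (in metres and radians):
On the way, in this order (a step that is already met when the one before it is completed fails the run):
1. the middle tray is right down over the four posts of the foot, and let go (x of middle_tray in the frame of base between -0.004 and 0.004 m and y of middle_tray in the frame of base between -0.004 and 0.004 m and z of middle_tray in the frame of base between 0.087 and 0.093 m and angle between middle_tray's own z axis and vertical below 0.03 rad and angle between the y axis of middle_tray and the y axis of base, either way round below 0.06 rad and contact force between the fingers and middle_tray below 0.1 N and linear speed of middle_tray below 0.02 m/s), for 0.2 s.
2. the top tray is right down over the four posts of the middle tray, and let go (x of middle_tray in the frame of base between -0.004 and 0.004 m and y of middle_tray in the frame of base between -0.004 and 0.004 m and z of middle_tray in the frame of base between 0.087 and 0.093 m and angle between each of middle_tray, top_tray's own z axis and vertical below 0.03 rad and angle between the y axis of middle_tray and the y axis of base, either way round below 0.06 rad and x of top_tray in the frame of middle_tray between -0.004 and 0.004 m and y of top_tray in the frame of middle_tray between -0.004 and 0.004 m and z of top_tray in the frame of middle_tray between 0.083 and 0.089 m and angle between the y axis of top_tray and the y axis of middle_tray, either way round below 0.06 rad and contact force between the fingers and top_tray below 0.1 N and linear speed of top_tray below 0.02 m/s), for 0.2 s.
At the end, for the whole second after the job is handed in: Middle tray on the foot, top tray on the middle tray, all four holes over their posts: within 4 mm of centre, 3 mm of seated height, level to 0.03 rad, square to 0.06 rad (either way round); both released and at rest; every bystander within 25 mm of its start (all of step 2 and contact force between the fingers and middle_tray below 0.1 N and linear speed of middle_tray below 0.02 m/s and distance of each of mill, candlestick, ewer_a, ewer_b, cup, bowl, mortar from where it was at the start of the episode below 0.025 m); the robot touches nothing.
It fails at once if the middle tray is dropped: moving faster than 0.45 m/s (a fall of over 10 mm) with no finger on it (linear speed of middle_tray above 0.45 m/s and contact force between the fingers and middle_tray below 0.1 N).
It fails at once if the top tray is dropped: moving faster than 0.45 m/s (a fall of over 10 mm) with no finger on it (linear speed of top_tray above 0.45 m/s and contact force between the fingers and top_tray below 0.1 N).
It fails at once if a bystander is knocked over or shoved more than 25 mm (distance of any of mill, candlestick, ewer_a, ewer_b, cup, bowl, mortar from where it was at the start of the episode above 0.025 m or angle between any of mill, candlestick, ewer_a, ewer_b, cup, bowl, mortar's own z axis and vertical above 0.5 rad).
It also fails if it takes over 72 s, if anything falls off the work surface, if the arm or the gripper's body presses on something with over 40 N, if the wrist force passes 120 N, or if a joint passes its speed limit or range.

## Working session

There is one attempt and no reset: what is moved stays moved. The work goes in short steps, Python scripts to look and compute and a tool call to move; the robot and the scene stay as the last step left them, time stands still between calls to the robot, and variables do not carry over. Pictures are saved under pics/ and viewed, and the job is handed in when it is done.

Besides the shell and the picture viewer there is one more tool, called after "Call:" in YAML: its name, and indented under it one key for each argument. drive_tool: Moves the arm, as the interface text tells. Its arguments: {"type":"object","properties":{"deltas":{"type":"array","items":{"type":"object","properties":{"dx":{"type":"number"},"dy":{"type":"number"},"dz":{"type":"number"},"wx":{"type":"number"},"wy":{"type":"number"},"wz":{"type":"number"}}}},"gripper":{"type":"number"}},"required":["deltas"]}

```bash
mkdir -p pics; ls; python3 - <<'E'
from station import r,cams,ticket
import cv2
s=r.sense();print(s['time_s'],s['tcp_pos'],s['ee_rot'],s['gripper_width'],r.hold_point_z)
for n in ['side','top','wrist']:
    im=cams.capture(n);cv2.imwrite(f'pics/{n}0.png',im[:,:,::-1]);print(n,cams.camera_model(n))
E
```

```text
pics
0.0 [0.14342195 0.60770478 0.2214613 ] [[ 9.73205338e-01 -2.29937368e-01 -4.20176767e-04]
 [-2.29937740e-01 -9.73203058e-01 -2.10816010e-03]
 [ 7.58274711e-05  2.14828716e-03 -9.99997690e-01]] 1.00255748505042 0.0187
side {'intrinsics': array([[404.59640511,   0.        , 282.84041705],
       [  0.        , 404.59640511, 208.97013446],
       [  0.        ,   0.        ,   1.        ]]), 'distortion': array([-0.12372791,  0.        ,  0.        ,  0.        ,  0.        ]), 'extrinsics': array([[ 0.81903023, -0.57373926, -0.00356951, -0.47064708],
       [-0.29915222, -0.42172357, -0.85595396,  0.25997641],
       [ 0.48958904,  0.70212   , -0.51703973,  0.88604839],
       [ 0.        ,  0.        ,  0.        ,  1.        ]])}
top {'intrinsics': array([[530.82856545,   0.        , 275.91911271],
       [  0.        , 530.82856545, 211.82690013],
       [  0.        ,   0.        ,   1.        ]]), 'distortion': array([-0.07106345,  0.        ,  0.        ,  0.        ,  0.        ]), 'extrinsics': array([[ 1.36054635e-02, -9.99907440e-01,  4.34165568e-05,
        -3.46649058e
[... 177 characters left out ...]
      [ 0.00000000e+00,  0.00000000e+00,  0.00000000e+00,
         1.00000000e+00]])}
wrist {'intrinsics': array([[333.77054733,   0.        , 274.93151211],
       [  0.        , 333.77054733, 209.71945141],
       [  0.        ,   0.        ,   1.        ]]), 'distortion': array([-0.0520334,  0.       ,  0.       ,  0.       ,  0.       ]), 'T_tool_cam': array([[-4.02579994e-05, -9.56599668e-01, -2.91405343e-01,
         8.02958352e-02],
       [ 9.99999843e-01,  1.24499629e-04, -5.46847545e-04,
         6.84969045e-04],
       [ 5.59394037e-04, -2.91405320e-01,  9.56599512e-01,
        -1.62424909e-01],
       [ 0.00000000e+00,  0.00000000e+00,  0.00000000e+00,
         1.00000000e+00]])}
```

View pics/top0.png

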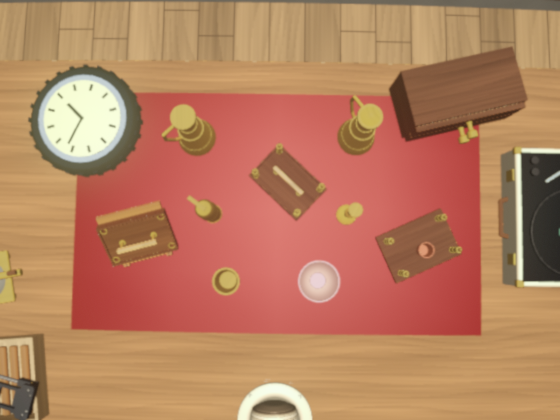

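View pics/side0.png

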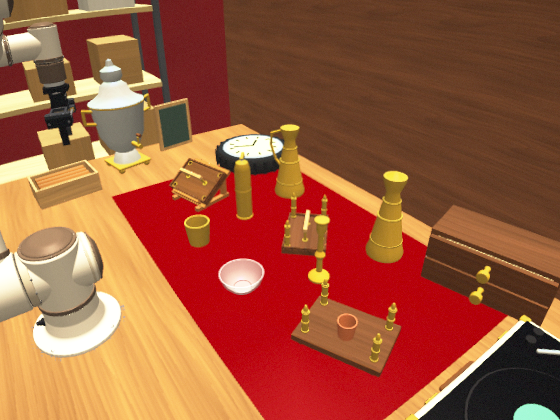

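View pics/wrist0.png

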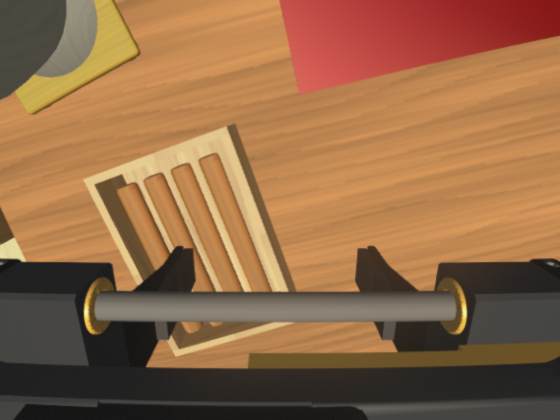

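The top view shows the foot at about (418,245), the middle tray at (288,182) with its bar running diagonally, and the easel with the top tray at (137,235). The side view matches this. Next I'll enlarge these areas.

```bash
python3 - <<'E'
import cv2,numpy as np
im=cv2.imread('pics/top0.png')
def crop(n,u,v,w,h,k):
    c=cv2.resize(im[v:v+h,u:u+w],None,fx=k,fy=k,interpolation=cv2.INTER_CUBIC)
    for i in range(0,w,10): cv2.putText(c,str(u+i),(i*k,8),0,.3,(255,255,255),1);cv2.line(c,(i*k,0),(i*k,h*k),(255,255,255) ,1) if 0 else None; cv2.line(c,(i*k,10),(i*k,16),(255,255,255),1)
    for j in range(0,h,10): cv2.putText(c,str(v+j),(0,j*k+3),0,.3,(255,255,255),1);cv2.line(c,(20,j*k),(26,j*k),(255,255,255),1)
    cv2.imwrite(f'pics/{n}.png',c)
crop('c_base',370,200,100,90,7)
crop('c_mid',240,135,95,90,7)
crop('c_top',85,190,110,85,7)
E
```

```text
(no output)
```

View pics/c_base.png

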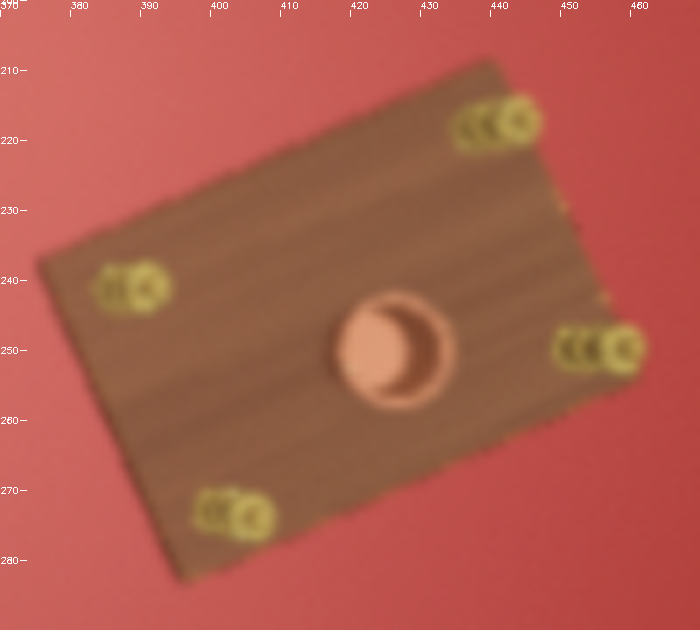

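View pics/c_mid.png

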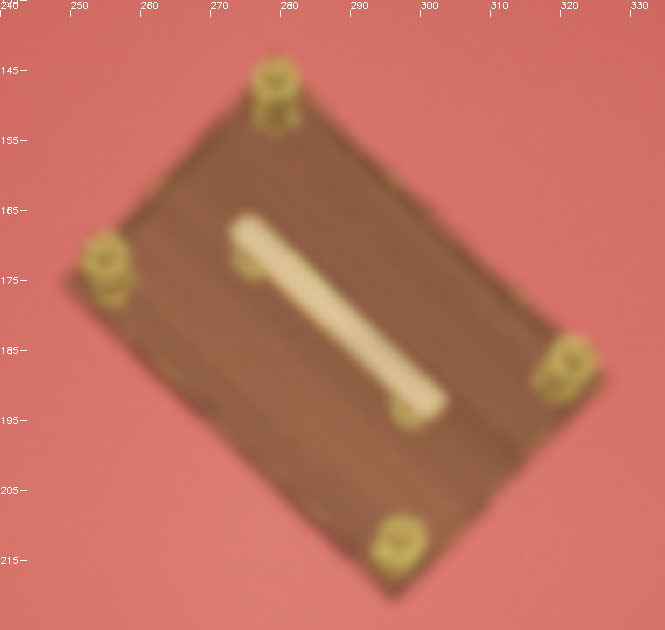

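View pics/c_top.png

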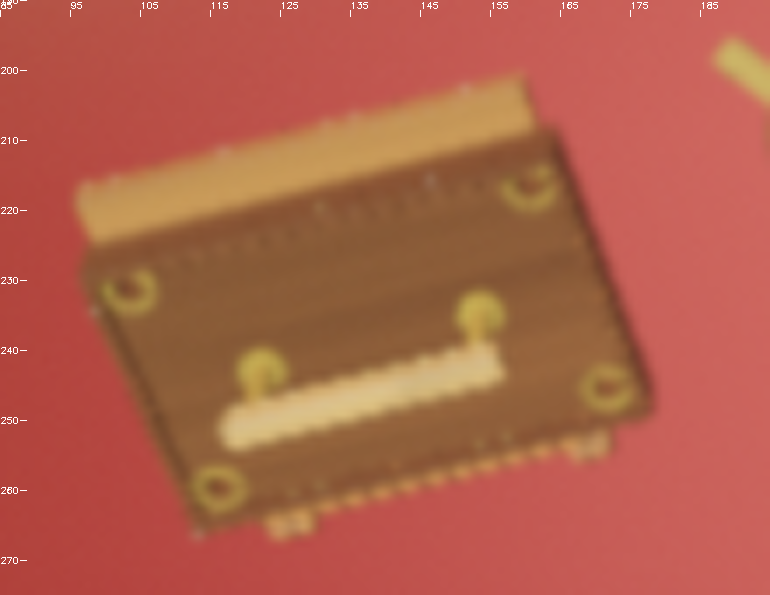

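```bash
cat > h.py <<'E'
import numpy as np,cv2
from scipy.optimize import least_squares
from scipy.spatial.transform import Rotation as R
from station import r,cams,ticket
def cam(n,T=None):
    m=cams.camera_model(n)
    if n=='wrist': E=np.linalg.inv(T@m['T_tool_cam'])
    else: E=m['extrinsics']
    return m['intrinsics'],m['distortion'],E
def proj(P,c):
    K,d,E=c
    return cv2.projectPoints(np.asarray(P,float).reshape(-1,1,3),cv2.Rodrigues(E[:3,:3])[0],E[:3,3],K,d)[0][:,0]
def tool(s=None):
    s=s or r.sense();T=np.eye(4);T[:3,:3]=R.from_matrix(s['ee_rot']).as_matrix();T[:3,3]=s['tcp_pos'];return T
def posefit(views,x0,free,tilt=None):
    """views: list (cam,P_local Nx3,uv Nx2); params x,y,z,yaw,tilt(about local y, negative= z toward -x)"""
    x0=np.array(x0,float)
    def full(p): q=x0.copy();q[free]=p;return q
    def X(q): 
        T=np.eye(4);T[:3,:3]=(R.from_euler('z',q[3],degrees=True)*R.from_euler('y',q[4],degrees=True)).as_matrix();T[:3,3]=q[:3];return T
    def f(p):
        T=X(full(p));return np.concatenate([(proj(np.asarray(P)@T[:3,:3].T+T[:3,3],c)-uv).ravel() for c,P,uv in views])
    s=least_squares(f,x0[free],x_scale=[.01 if i<3 else 1. for i in free])
    return full(s.x),X(full(s.x)),s.fun.reshape(-1,2)
def snap(n,name):
    T=tool();im=cams.capture(n)[:,:,::-1];cv2.imwrite(f'pics/{name}.png',im);np.save(f'pics/{name}.npy',T);return T
def crop(src,n,u,v,w,h,k):
    im=cv2.imread(f'pics/{src}.png')
    c=cv2.resize(im[v:v+h,u:u+w],None,fx=k,fy=k,interpolation=cv2.INTER_CUBIC)
    for i in range(0,w,10): cv2.putText(c,str(u+i),(i*k,8),0,.3,(255,255,255),1);cv2.line(c,(i*k,10),(i*k,16),(255,255,255),1)
    for j in range(0,h,10): cv2.putText(c,str(v+j),(0,j*k+3),0,.3,(255,255,255),1);cv2.line(c,(20,j*k),(26,j*k),(255,255,255),1)
    cv2.imwrite(f'pics/{n}.png',c)
def posts(z): return np.array([[46,76,z],[46,-76,z],[-46,-76,z],[-46,76,z]])/1000
def ray(c,uv,z):
    K,d,E=c;p=cv2.undistortPoints(np.array([[uv]],float),K,d)[0,0]
    D=E[:3,:3].T@np.array([p[0],p[1],1]);C=-E[:3,:3].T@E[:3,3];return C+D*(z-C[2])/D[2]
def delta(Tg,T0):
    D=np.linalg.inv(T0)@Tg;return D[:3,3].round(4),R.from_matrix(D[:3,:3]).as_rotvec(degrees=True).round(2)
E
python3 - <<'E'
from h import *
c=cam('top')
b=np.array([[390.9,241.1],[443.7,217.3],[458.9,249.9],[405.9,273.7]])
print('base',*posefit([(c,posts(90),b)],[.5,-.35,0,20,0],[0,1,3])[::2])
m=np.array([[279.4,146.6],[321.7,186.6],[297.1,212.6],[255.3,171.9]])
print('mid',*posefit([(c,posts(86),m)],[.6,0,0,-45,0],[0,1,3])[::2])
t=np.array([[103.5,230.5],[160.5,216],[171.5,245],[116,259]])
for til in (-35,35):print('top',*posefit([(c,posts(16),t)],[.5,.35,.06,15,til],[0,1,2,3])[::2])
for n,uv,z in [('mill',(204,208),.2),('cand',(355,209),.175),('ewa',(183,117),.235),('ewb',(370,116),.247),('bowl',(319,280),.04),('mort',(227,281),.07),('ewafoot',(197,137),0),('candfoot',(346,215),0)]: print(n,ray(c,uv,z).round(3))
E
```

```text
base [ 0.47251674 -0.3800815   0.         24.5934009   0.        ] [[-0.00338103 -0.02762173]
 [ 0.23523651 -0.12842867]
 [-0.07461963 -0.12363204]
 [-0.15413009  0.27490946]]
mid [ 6.38899115e-01 -2.68935332e-02  0.00000000e+00 -4.31069551e+01
  0.00000000e+00] [[ 0.07128937 -0.02737206]
 [ 0.18173948  0.24476499]
 [ 0.19133175 -0.16481996]
 [-0.44559277 -0.05522597]]
top [  0.49116852   0.36465357   0.05970484  14.97755886 -35.        ] [[-0.14097176  0.07585283]
 [ 0.10989483  0.07212592]
 [-0.04150408 -0.05694364]
 [ 0.07305765 -0.09630192]]
top [ 0.47457656  0.35493715  0.0770152  18.77108919 35.        ] [[ 5.43985537  2.35125496]
 [ 3.29071656 -0.96691943]
 [-3.32750063 -2.92078928]
 [-5.04095842  1.61830744]]
mill [0.553 0.174 0.2  ]
cand [ 0.557 -0.187  0.175]
ewa [0.762 0.224 0.235]
ewb [ 0.767 -0.21   0.247]
bowl [ 0.379 -0.112  0.04 ]
mort [0.374 0.128 0.07 ]
ewafoot [0.766 0.226 0.   ]
candfoot [ 0.554 -0.188  0.   ]
```

```bash
cat >> h.py <<'E'
def X(x,y,z,yaw,tilt=0):
    T=np.eye(4);T[:3,:3]=(R.from_euler('z',yaw,degrees=True)*R.from_euler('y',tilt,degrees=True)).as_matrix();T[:3,3]=(x,y,z);return T
F=np.array([[0,-1,0],[-1,0,0],[0,0,-1]]).T  # tool x=-y_t, y=-x_t, z=-z_t (columns)
def grasp(Tt,h,flip=1):
    """tool pose: grasp point h m above tray underside origin along tray z"""
    T=np.eye(4);M=np.column_stack([[0,-flip,0],[-flip,0,0],[0,0,-1]]).astype(float)
    T[:3,:3]=Tt[:3,:3]@M;T[:3,3]=Tt[:3,3]+Tt[:3,2]*(h-r.hold_point_z);return T
E
python3 - <<'E'
from h import *
s=r.sense();T0=tool(s);print(s['time_s'])
Tt=X(.4912,.3647,.0597,14.98,-35)
G=grasp(Tt,.054+.10);print(G.round(3));print(delta(G,T0))
E
```

```text
0.15
[[ 0.258 -0.791  0.554  0.416]
 [-0.966 -0.212  0.148  0.345]
 [-0.    -0.574 -0.819  0.171]
 [ 0.     0.     0.     1.   ]]
(array([0.3259, 0.1934, 0.0516]), array([31.59, 18.78, 59.75]))
```

Call:
drive_tool:
  deltas:
    - {"dx":0.163,"dy":0.097,"dz":0.0,"wx":15.8,"wy":9.4,"wz":29.9}
    - {"dx":0.163,"dy":0.097,"dz":0.0,"wx":15.8,"wy":9.4,"wz":29.9}
    - {"dx":0.163,"dy":0.097,"dz":0.0,"wx":15.8,"wy":9.4,"wz":29.9}
    - {"dx":0.163,"dy":0.097,"dz":0.0,"wx":15.8,"wy":9.4,"wz":29.9}
    - {"dx":0.326,"dy":0.193,"dz":0.052,"wx":31.6,"wy":18.8,"wz":59.8}
    - {"dx":0.326,"dy":0.193,"dz":0.052,"wx":31.6,"wy":18.8,"wz":59.8}
    - {"dx":0.326,"dy":0.193,"dz":0.052,"wx":31.6,"wy":18.8,"wz":59.8}
    - {"dx":0.326,"dy":0.193,"dz":0.052,"wx":31.6,"wy":18.8,"wz":59.8}
    - {"dx":0.326,"dy":0.193,"dz":0.052,"wx":31.6,"wy":18.8,"wz":59.8}
    - {"dx":0.326,"dy":0.193,"dz":0.052,"wx":31.6,"wy":18.8,"wz":59.8}
    - {"dx":0.326,"dy":0.193,"dz":0.052,"wx":31.6,"wy":18.8,"wz":59.8}
  gripper: 1

```text
time_s: 1.25
tcp_pos: [0.4167, 0.3446, 0.17]
ee_rot: [[0.255, -0.792, 0.555], [-0.967, -0.208, 0.148], [-0.002, -0.575, -0.818]]
wrist_force: [0.1, 0.4, 0.3]
gripper_width: 1.004
```

```bash
python3 - <<'E'
from h import *
s=r.sense();print(s['time_s'],s['tcp_pos'],s['joints'],s['joint_velocities'].__abs__().max() if hasattr(s['joint_velocities'],'max') else s['joint_velocities'])
snap('wrist','w1')
Tt=X(.4912,.3647,.0597,14.98,-35)
print(proj((posts(16)@Tt[:3,:3].T+Tt[:3,3]),cam('wrist',tool())))
E
```

```text
1.25 [0.41666088 0.34459299 0.1700056 ] [  45.68645819    5.37987336  -57.16670203  101.73889081  -17.43778836
 -128.4444574 ] 98.8591241182399
[[222.94728928 284.43416804]
 [213.9881717  117.76210494]
 [326.97725965 117.33564323]
 [320.28816185 284.06232002]]
```

View pics/w1.png

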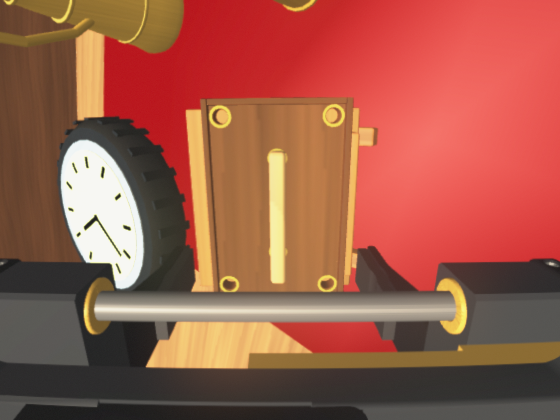

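```bash
python3 - <<'E'
from h import *
crop('w1','c1',195,90,165,50,5);crop('w1','c2',195,140,165,165,4)
E
```

```text
(no output)
```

View pics/c1.png

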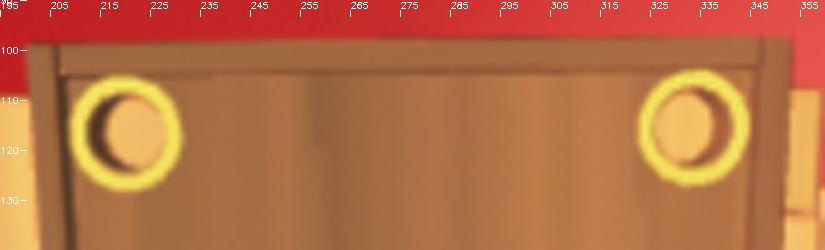

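View pics/c2.png

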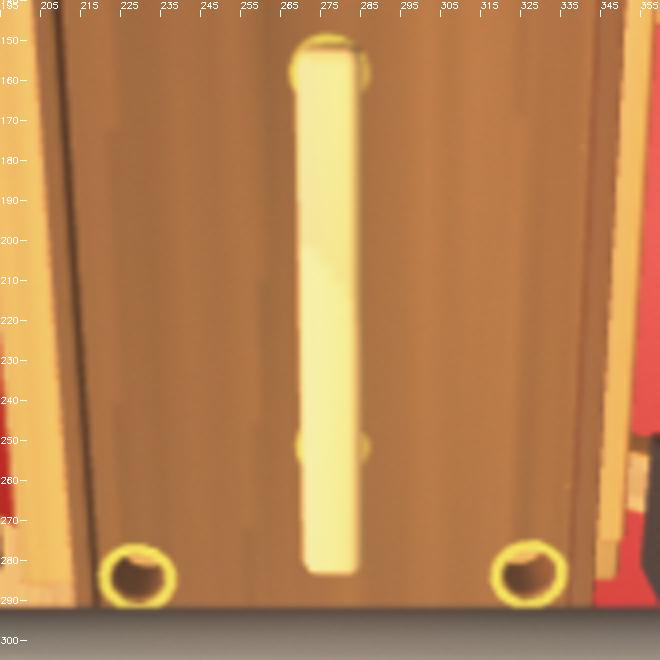

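```bash
python3 - <<'E'
from h import *
T=tool();print((T-np.load('pics/w1.npy')).round(4)); print(r.sense()['joints'])
snap('wrist','w1b');crop('w1b','c1',195,90,165,50,5);crop('w1b','c2',195,140,165,165,4)
E
```

```text
[[-0.0004 -0.0018 -0.0024 -0.0015]
 [-0.0001 -0.0016 -0.003  -0.0022]
 [ 0.0025  0.0031 -0.0022 -0.0026]
 [ 0.      0.      0.      0.    ]]
[  45.48735351    5.40489566  -57.44853194  102.09388437  -17.37938591
 -128.64546372]
```

View pics/c1.png

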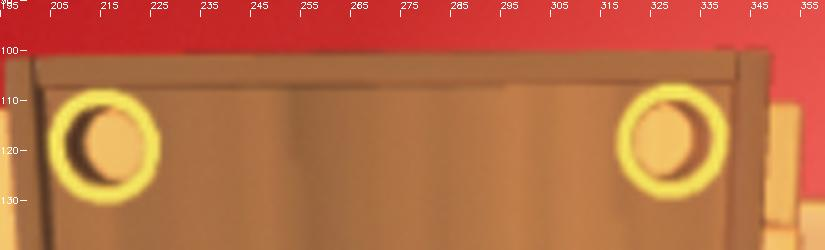

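View pics/c2.png

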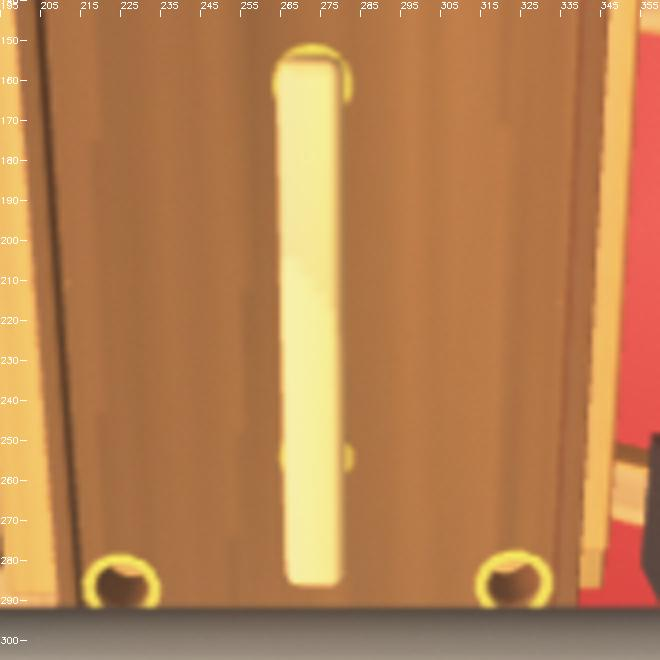

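```bash
python3 - <<'E'
from h import *
t=np.array([[103.5,230.5],[160.5,216],[171.5,245],[116,259]])
w=np.array([[225.5,287.4],[215.8,119.4],[329.4,118.2],[323.5,286.6]])
a=(cam('top'),posts(16),t);b=(cam('wrist',np.load('pics/w1b.npy')),posts(16),w)
w1=np.array([[229.5,284.5],[220.2,116.6],[333.8,115.4],[327.2,283.8]])
b0=(cam('wrist',np.load('pics/w1.npy')),posts(16),w1)
for v in ([a],[b],[b0],[a,b]):
  for fr in ([0,1,2,3],[0,1,2,3,4]):
    q,_,e=posefit(v,[.49,.365,.06,15,-35],fr);print(q.round(4),abs(e).max().round(2))
E
```

```text
[  0.4912   0.3647   0.0597  14.9776 -35.    ] 0.14
[  0.4911   0.3651   0.0578  15.0128 -34.3709] 0.09
[  0.4876   0.3648   0.0608  15.4374 -35.    ] 0.17
[  0.4875   0.3648   0.0608  15.4542 -34.7744] 0.17
[  0.4877   0.3647   0.0606  15.3837 -35.    ] 0.15
[  0.4877   0.3647   0.0606  15.3962 -34.8284] 0.16
[  0.4885   0.3653   0.0597  15.4099 -35.    ] 1.35
[  0.4884   0.3652   0.0597  15.4526 -34.3941] 1.25
```

```bash
python3 - <<'E'
from h import *
T0=tool();Tm=X(.6389,-.0269,0,-43.1)
G=grasp(Tm,.054+.15);print(G.round(3));print(delta(G,T0))
for f in [.45]:
    W=G.copy();W[:3,3]=[.51,.17,.32]
    rv=R.from_matrix(T0[:3,:3].T@G[:3,:3]).as_rotvec()*.6
    W[:3,:3]=T0[:3,:3]@R.from_rotvec(rv).as_matrix();print(delta(W,T0))
E
```

```text
[[-0.683 -0.73   0.     0.639]
 [-0.73   0.683  0.    -0.027]
 [ 0.     0.    -1.     0.185]
 [ 0.     0.     0.     1.   ]]
(array([ 0.414 , -0.1083,  0.0558]), array([-31.87,  17.54,  56.05]))
(array([ 0.1909, -0.1244, -0.0974]), array([-19.12,  10.52,  33.63]))
```

Call:
drive_tool:
  deltas:
    - {"dx":0.191,"dy":-0.124,"dz":-0.097,"wx":-19.1,"wy":10.5,"wz":33.6}
    - {"dx":0.191,"dy":-0.124,"dz":-0.097,"wx":-19.1,"wy":10.5,"wz":33.6}
    - {"dx":0.191,"dy":-0.124,"dz":-0.097,"wx":-19.1,"wy":10.5,"wz":33.6}
    - {"dx":0.191,"dy":-0.124,"dz":-0.097,"wx":-19.1,"wy":10.5,"wz":33.6}
    - {"dx":0.191,"dy":-0.124,"dz":-0.097,"wx":-19.1,"wy":10.5,"wz":33.6}
    - {"dx":0.191,"dy":-0.124,"dz":-0.097,"wx":-19.1,"wy":10.5,"wz":33.6}
    - {"dx":0.414,"dy":-0.108,"dz":0.056,"wx":-31.9,"wy":17.5,"wz":56.0}
    - {"dx":0.414,"dy":-0.108,"dz":0.056,"wx":-31.9,"wy":17.5,"wz":56.0}
    - {"dx":0.414,"dy":-0.108,"dz":0.056,"wx":-31.9,"wy":17.5,"wz":56.0}
    - {"dx":0.414,"dy":-0.108,"dz":0.056,"wx":-31.9,"wy":17.5,"wz":56.0}
    - {"dx":0.414,"dy":-0.108,"dz":0.056,"wx":-31.9,"wy":17.5,"wz":56.0}
    - {"dx":0.414,"dy":-0.108,"dz":0.056,"wx":-31.9,"wy":17.5,"wz":56.0}
    - {"dx":0.414,"dy":-0.108,"dz":0.056,"wx":-31.9,"wy":17.5,"wz":56.0}
    - {"dx":0.414,"dy":-0.108,"dz":0.056,"wx":-31.9,"wy":17.5,"wz":56.0}
    - {"dx":0.414,"dy":-0.108,"dz":0.056,"wx":-31.9,"wy":17.5,"wz":56.0}

```text
time_s: 2.85
tcp_pos: [0.6396, -0.0211, 0.1866]
ee_rot: [[-0.678, -0.735, 0.003], [-0.735, 0.678, 0.006], [-0.006, 0.002, -1.0]]
wrist_force: [0.5, 0.0, 0.7]
gripper_width: 1.002
```

```bash
python3 - <<'E'
from h import *
s=r.sense();print(s['time_s'],s['joints'],abs(np.array(s['joint_velocities'])).max())
snap('wrist','w2')
Tm=X(.6389,-.0269,0,-43.1)
print(proj(posts(86)@Tm[:3,:3].T+Tm[:3,3],cam('wrist',tool())))
E
```

```text
2.85 [ 12.41710171  24.86044214  -0.28017121  -0.35042327 -64.63893988
 -54.98377974] 1.1473703249684595
[[219.01151896 285.369145  ]
 [210.49226545 107.30705642]
 [331.84958484 108.13067642]
 [322.11062227 285.93300487]]
```

View pics/w2.png

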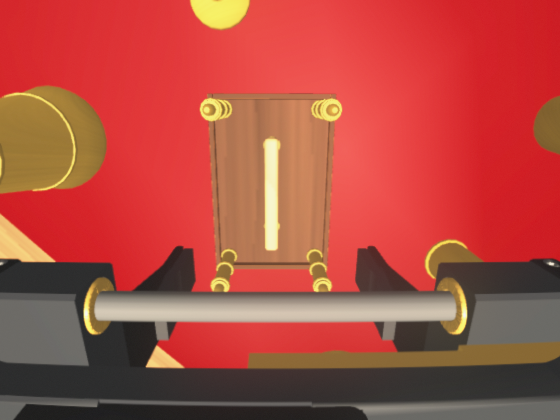

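```bash
python3 - <<'E'
from h import *
crop('w2','c1',195,85,160,50,5);crop('w2','c2',195,130,160,165,4)
E
```

```text
(no output)
```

View pics/c1.png

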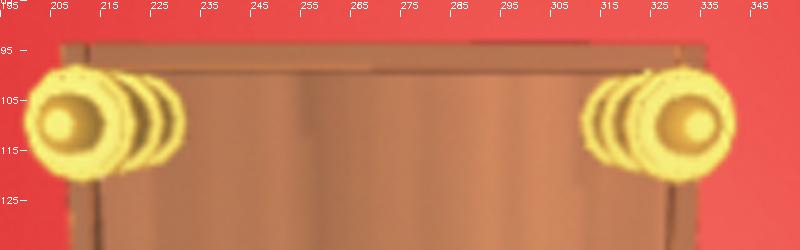

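View pics/c2.png

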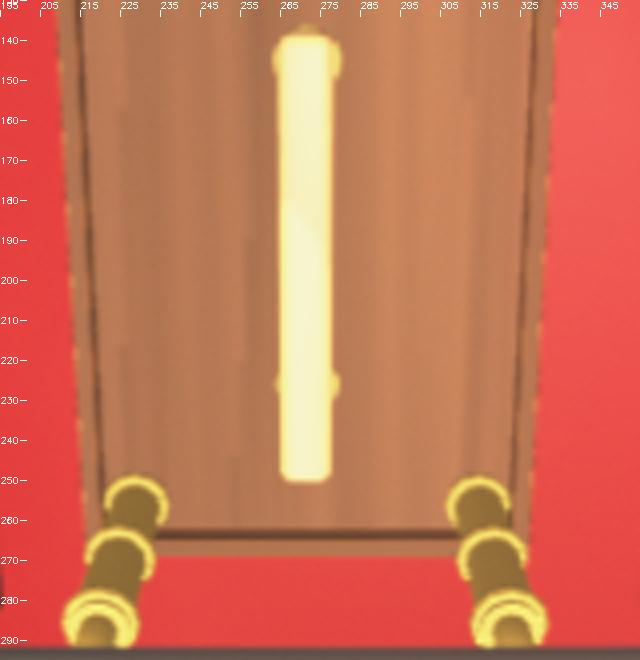

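```bash
python3 - <<'E'
from h import *
w=np.array([[220,285.6],[211,109.6],[331,109.6],[322.7,285.6]])
c=cam('wrist',np.load('pics/w2.npy'))
b=(c,posts(86),w)
tips=(c,posts(100)[1:3],np.array([[206.4,109.8],[335.4,110]]))
for v in ([b],[b,tips]):
  for fr in ([0,1,3],[0,1,2,3]):
    q,_,e=posefit(v,[.639,-.027,0,-43,0],fr);print(q.round(4),abs(e).max().round(2),e.round(1).tolist())
# bar top (61mm): ends
P=np.array([[0,52,61],[0,-52,61]])/1000
Tm=X(.6389,-.0269,0,-43.1)
q,_,e=posefit([(c,P,np.array([[195+306/4,130+480/4],[195+306/4,130+36/4]]))],[.639,-.027,0,-43,0],[0,1,3]);print(q,e)
T0=tool();print(r.sense()['tcp_pos'])
E
```

```text
[ 6.39200e-01 -2.61000e-02  0.00000e+00 -4.27882e+01  0.00000e+00] 1.13 [[-0.2, 1.1], [-0.7, -0.8], [0.7, -0.7], [0.3, 1.1]]
[ 6.39600e-01 -2.57000e-02 -2.80000e-03 -4.27875e+01  0.00000e+00] 0.28 [[0.3, 0.1], [-0.1, -0.1], [0.0, 0.0], [-0.2, 0.1]]
[ 6.39400e-01 -2.59000e-02  0.00000e+00 -4.28022e+01  0.00000e+00] 1.4 [[-0.2, 1.4], [-0.7, -0.5], [0.7, -0.3], [0.2, 1.4], [0.3, -0.5], [-0.4, -0.6]]
[ 6.39500e-01 -2.58000e-02 -2.20000e-03 -4.28017e+01  0.00000e+00] 0.99 [[0.2, 0.4], [-0.2, -0.2], [0.2, -0.0], [-0.1, 0.4], [0.9, -0.2], [-1.0, -0.2]]
[ 6.39403663e-01 -2.57886375e-02  0.00000000e+00 -4.28928467e+01
  0.00000000e+00] [[-0.00168498  0.90892861]
 [ 0.00194539 -0.74160001]]
[ 0.6395685  -0.02101931  0.18707195]
```

```bash
python3 - <<'E'
from h import *
T0=tool();Tb=X(.4725,-.3801,0,24.6)
G=grasp(Tb,.208+.004);print(G.round(3));print(delta(G,T0))
W=G.copy();W[:3,3]=[.555,-.19,.28]
rv=R.from_matrix(T0[:3,:3].T@G[:3,:3]).as_rotvec()*.6
W[:3,:3]=T0[:3,:3]@R.from_rotvec(rv).as_matrix();print(delta(W,T0))
E
```

```text
[[ 0.416 -0.909  0.     0.472]
 [-0.909 -0.416  0.    -0.38 ]
 [ 0.     0.    -1.     0.193]
 [ 0.     0.     0.     1.   ]]
(array([ 0.3771, -0.1207, -0.0089]), array([ -0.14,   0.38, -67.3 ]))
(array([ 0.1809, -0.0523, -0.0942]), array([ -0.08,   0.23, -40.38]))
```

Call:
drive_tool:
  deltas:
    - {"dx":0.02,"dy":-0.005,"dz":-0.094,"wz":-10}
    - {"dx":0.05,"dy":-0.015,"dz":-0.094,"wz":-15}
    - {"dx":0.181,"dy":-0.052,"dz":-0.094,"wz":-40.4}
    - {"dx":0.181,"dy":-0.052,"dz":-0.094,"wz":-40.4}
    - {"dx":0.181,"dy":-0.052,"dz":-0.094,"wz":-40.4}
    - {"dx":0.3,"dy":-0.1,"dz":-0.094,"wz":-67.3}
    - {"dx":0.3,"dy":-0.1,"dz":-0.094,"wz":-67.3}
    - {"dx":0.3,"dy":-0.1,"dz":-0.094,"wz":-67.3}
    - {"dx":0.377,"dy":-0.121,"dz":-0.009,"wx":-0.1,"wy":0.4,"wz":-67.3}
    - {"dx":0.377,"dy":-0.121,"dz":-0.009,"wx":-0.1,"wy":0.4,"wz":-67.3}
    - {"dx":0.377,"dy":-0.121,"dz":-0.009,"wx":-0.1,"wy":0.4,"wz":-67.3}
    - {"dx":0.377,"dy":-0.121,"dz":-0.009,"wx":-0.1,"wy":0.4,"wz":-67.3}
    - {"dx":0.377,"dy":-0.121,"dz":-0.009,"wx":-0.1,"wy":0.4,"wz":-67.3}
    - {"dx":0.377,"dy":-0.121,"dz":-0.009,"wx":-0.1,"wy":0.4,"wz":-67.3}

```text
schema error: expected keys dx, dy, dz, wx, wy, wz
```

```bash
python3 - <<'E'
from h import *
s=r.sense();print(s['time_s'],s['joints'],abs(np.array(s['joint_velocities'])).max())
snap('wrist','w3')
Tm=X(.4725,-.3801,0,24.6)
print(proj(posts(90)@Tm[:3,:3].T+Tm[:3,3],cam('wrist',tool())))
crop('w3','c1',195,85,160,50,5);crop('w3','c2',195,130,160,165,4)
E
```

```text
2.9 [ 12.43578591  24.81762407  -0.29285368  -0.31932246 -64.63334481
 -55.00152349] 0.6741515599543839
[[ 166.88237768 -250.70409862]
 [ -15.21740981 -272.57197814]
 [ 100.14650924 -222.35606109]
 [ 225.78080436 -349.06079548]]
```

View pics/w3.png

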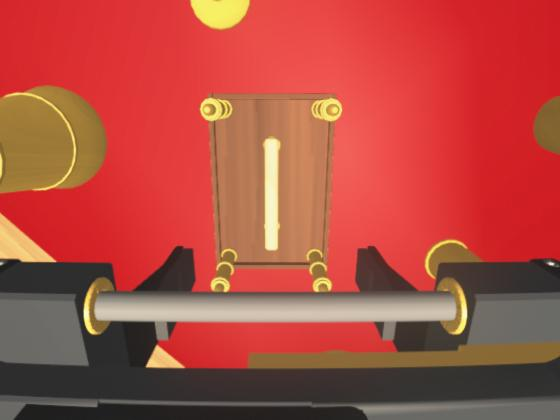

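View pics/c1.png

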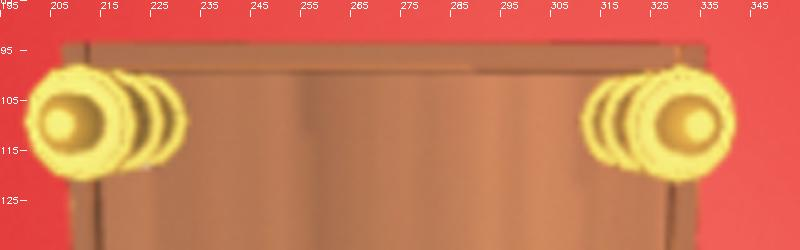

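View pics/c2.png

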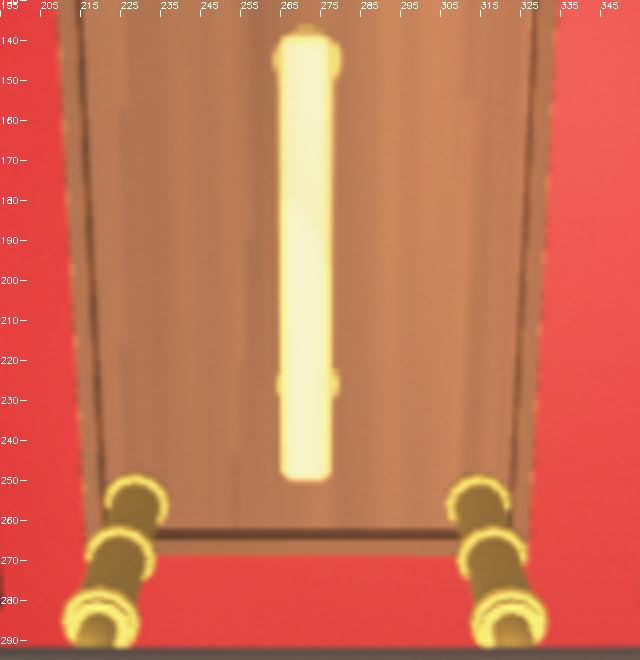

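The move call was refused because every row needs all six keys, so the picture is unchanged. I'll resend it.

Call:
drive_tool:
  deltas:
    - {"dx":0.02,"dy":-0.005,"dz":-0.094,"wx":0,"wy":0,"wz":-10}
    - {"dx":0.05,"dy":-0.015,"dz":-0.094,"wx":0,"wy":0,"wz":-15}
    - {"dx":0.181,"dy":-0.052,"dz":-0.094,"wx":0,"wy":0,"wz":-40.4}
    - {"dx":0.181,"dy":-0.052,"dz":-0.094,"wx":0,"wy":0,"wz":-40.4}
    - {"dx":0.181,"dy":-0.052,"dz":-0.094,"wx":0,"wy":0,"wz":-40.4}
    - {"dx":0.3,"dy":-0.1,"dz":-0.094,"wx":0,"wy":0,"wz":-67.3}
    - {"dx":0.3,"dy":-0.1,"dz":-0.094,"wx":0,"wy":0,"wz":-67.3}
    - {"dx":0.3,"dy":-0.1,"dz":-0.094,"wx":0,"wy":0,"wz":-67.3}
    - {"dx":0.377,"dy":-0.121,"dz":-0.009,"wx":-0.1,"wy":0.4,"wz":-67.3}
    - {"dx":0.377,"dy":-0.121,"dz":-0.009,"wx":-0.1,"wy":0.4,"wz":-67.3}
    - {"dx":0.377,"dy":-0.121,"dz":-0.009,"wx":-0.1,"wy":0.4,"wz":-67.3}
    - {"dx":0.377,"dy":-0.121,"dz":-0.009,"wx":-0.1,"wy":0.4,"wz":-67.3}
    - {"dx":0.377,"dy":-0.121,"dz":-0.009,"wx":-0.1,"wy":0.4,"wz":-67.3}
    - {"dx":0.377,"dy":-0.121,"dz":-0.009,"wx":-0.1,"wy":0.4,"wz":-67.3}

```text
time_s: 4.35
tcp_pos: [0.4736, -0.3813, 0.1958]
ee_rot: [[0.415, -0.91, 0.003], [-0.91, -0.415, -0.004], [0.005, -0.001, -1.0]]
wrist_force: [0.7, 0.3, 0.3]
gripper_width: 0.997
```

```bash
python3 - <<'E'
from h import *
s=r.sense();print(s['time_s'],s['joints'],abs(np.array(s['joint_velocities'])).max())
snap('wrist','w3')
Tm=X(.4725,-.3801,0,24.6)
print(proj(posts(90)@Tm[:3,:3].T+Tm[:3,3],cam('wrist',tool())))
crop('w3','c1',195,85,160,50,5);crop('w3','c2',195,130,160,165,4)
E
```

```text
4.35 [-23.51919575  21.3554375   -4.64588357   0.17190666 -63.7337153
  47.98867983] 0.17088932714234892
[[224.70933222 290.85230836]
 [216.09798546 117.63405778]
 [334.15198582 117.50432147]
 [325.85255263 290.81875539]]
```

View pics/w3.png

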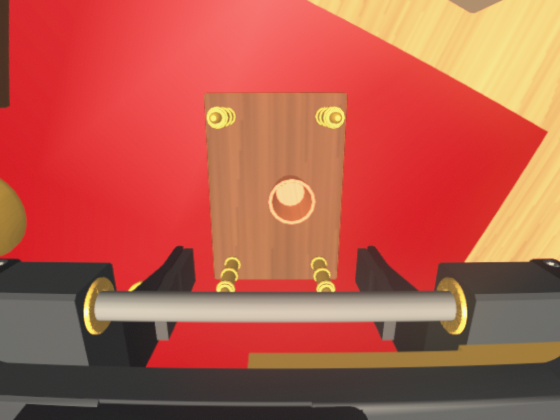

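View pics/c1.png

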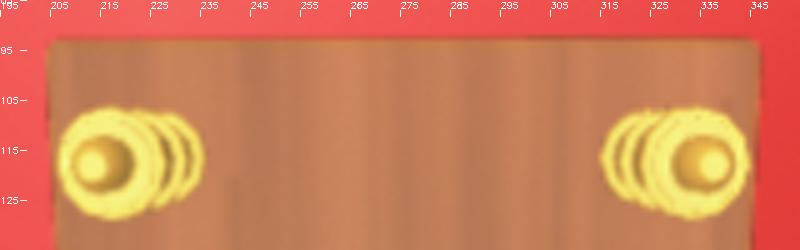

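View pics/c2.png

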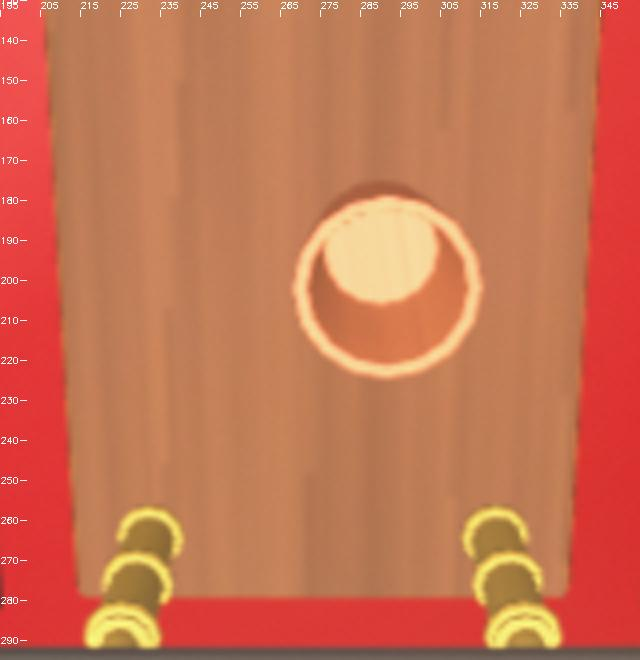

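```bash
python3 - <<'E'
from h import *
w=np.array([[225.5,290],[217.2,117.6],[334.4,117.6],[325.8,290]])
c=cam('wrist',np.load('pics/w3.npy'))
b=(c,posts(90),w)
tips=(c,posts(104)[1:3],np.array([[213,117.8],[338,117.8]]))
for v in ([b],[b,tips]):
  for fr in ([0,1,3],[0,1,2,3]):
    q,_,e=posefit(v,[.4725,-.38,0,24.6,0],fr);print(q.round(4),abs(e).max().round(2),e.round(1).tolist())
T0=tool();Tm=X(.6395,-.0258,0,-42.8)
G=grasp(Tm,.054);print(G[:3,3],delta(G,T0))
E
```

```text
[ 0.4724 -0.3806  0.     24.5418  0.    ] 0.54 [[-0.4, 0.5], [-0.4, -0.3], [0.4, -0.3], [0.4, 0.5]]
[ 4.72200e-01 -3.80300e-01 -1.60000e-03  2.45418e+01  0.00000e+00] 0.16 [[-0.1, -0.1], [-0.0, 0.0], [0.0, 0.1], [0.2, -0.0]]
[ 0.4724 -0.3805  0.     24.5735  0.    ] 0.56 [[-0.4, 0.5], [-0.5, -0.3], [0.2, -0.3], [0.4, 0.6], [0.5, -0.1], [-0.1, -0.1]]
[ 4.72400e-01 -3.80400e-01 -1.00000e-03  2.45735e+01  0.00000e+00] 0.71 [[-0.3, 0.1], [-0.3, -0.1], [0.0, -0.2], [0.2, 0.1], [0.7, 0.1], [-0.4, 0.0]]
[ 0.6395 -0.0258  0.0353] (array([-0.2552, -0.2985,  0.1593]), array([-0.21, -0.21, 67.34]))
```

Call:
drive_tool:
  deltas:
    - {"dx":-0.02,"dy":-0.02,"dz":-0.08,"wx":0,"wy":0,"wz":8}
    - {"dx":-0.06,"dy":-0.05,"dz":-0.08,"wx":0,"wy":0,"wz":16}
    - {"dx":-0.128,"dy":-0.16,"dz":-0.085,"wx":0,"wy":0,"wz":40}
    - {"dx":-0.128,"dy":-0.16,"dz":-0.085,"wx":0,"wy":0,"wz":40}
    - {"dx":-0.128,"dy":-0.16,"dz":-0.085,"wx":0,"wy":0,"wz":40}
    - {"dx":-0.128,"dy":-0.16,"dz":-0.085,"wx":0,"wy":0,"wz":40}
    - {"dx":-0.255,"dy":-0.298,"dz":0,"wx":-0.2,"wy":-0.2,"wz":67.3}
    - {"dx":-0.255,"dy":-0.298,"dz":0,"wx":-0.2,"wy":-0.2,"wz":67.3}
    - {"dx":-0.255,"dy":-0.298,"dz":0,"wx":-0.2,"wy":-0.2,"wz":67.3}
    - {"dx":-0.255,"dy":-0.298,"dz":0.07,"wx":-0.2,"wy":-0.2,"wz":67.3}
    - {"dx":-0.255,"dy":-0.298,"dz":0.07,"wx":-0.2,"wy":-0.2,"wz":67.3}
    - {"dx":-0.255,"dy":-0.298,"dz":0.07,"wx":-0.2,"wy":-0.2,"wz":67.3}
    - {"dx":-0.255,"dy":-0.298,"dz":0.07,"wx":-0.2,"wy":-0.2,"wz":67.3}
    - {"dx":-0.255,"dy":-0.298,"dz":0.07,"wx":-0.2,"wy":-0.2,"wz":67.3}

```text
time_s: 5.8
tcp_pos: [0.639, -0.0273, 0.1251]
ee_rot: [[-0.68, -0.733, 0.001], [-0.733, 0.68, 0.001], [-0.001, 0.0, -1.0]]
wrist_force: [0.2, -0.9, 0.2]
gripper_width: 0.998
```

```bash
python3 - <<'E'
from h import *
s=r.sense();print(s['time_s'],s['tcp_pos'],abs(np.array(s['joint_velocities'])).max())
T0=tool();Tm=X(.6395,-.0258,0,-42.8)
G=grasp(Tm,.054);print(G[:3,3],delta(G,T0));snap('wrist','w4')
E
```

```text
5.8 [ 0.63903197 -0.02727066  0.12506621] 1.1138202828217212
[ 0.6395 -0.0258  0.0353] (array([-0.0013,  0.0006,  0.0898]), array([ 0.02,  0.08, -0.06]))
```

View pics/w4.png

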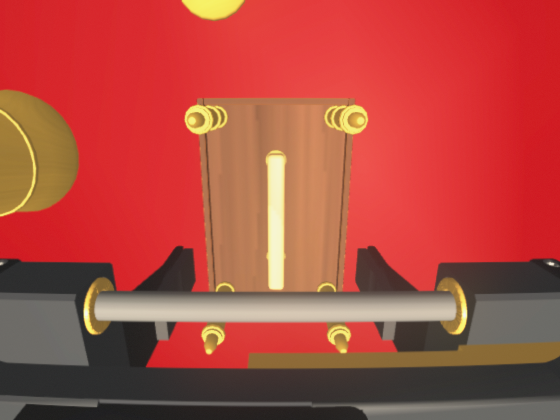

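Call:
drive_tool:
  deltas:
    - {"dx":-0.001,"dy":0.0005,"dz":0.035,"wx":0,"wy":0,"wz":0}
    - {"dx":-0.001,"dy":0.0005,"dz":0.06,"wx":0,"wy":0,"wz":0}
    - {"dx":-0.001,"dy":0.0005,"dz":0.078,"wx":0,"wy":0,"wz":0}
    - {"dx":-0.001,"dy":0.0005,"dz":0.088,"wx":0,"wy":0,"wz":0}
    - {"dx":-0.001,"dy":0.0005,"dz":0.088,"wx":0,"wy":0,"wz":0}
    - {"dx":-0.001,"dy":0.0005,"dz":0.088,"wx":0,"wy":0,"wz":0}
    - {"dx":-0.001,"dy":0.0005,"dz":0.088,"wx":0,"wy":0,"wz":0}

```text
time_s: 6.55
tcp_pos: [0.6388, -0.0257, 0.0363]
ee_rot: [[-0.681, -0.733, -0.0], [-0.733, 0.681, 0.002], [-0.001, 0.001, -1.0]]
wrist_force: [0.6, 0.1, 0.6]
gripper_width: 1.0
```

Call:
drive_tool:
  deltas:
    - {"dx":0,"dy":0,"dz":0,"wx":0,"wy":0,"wz":0}
    - {"dx":0,"dy":0,"dz":0,"wx":0,"wy":0,"wz":0}
    - {"dx":0,"dy":0,"dz":0,"wx":0,"wy":0,"wz":0}
    - {"dx":0,"dy":0,"dz":0,"wx":0,"wy":0,"wz":0}
    - {"dx":0,"dy":0,"dz":0,"wx":0,"wy":0,"wz":0}
    - {"dx":0,"dy":0,"dz":0,"wx":0,"wy":0,"wz":0}
    - {"dx":0,"dy":0,"dz":0,"wx":0,"wy":0,"wz":0}
    - {"dx":0,"dy":0,"dz":0,"wx":0,"wy":0,"wz":0}
  gripper: 0

```text
time_s: 7.35
tcp_pos: [0.6376, -0.0256, 0.0344]
ee_rot: [[-0.681, -0.733, -0.004], [-0.733, 0.681, 0.002], [0.001, 0.004, -1.0]]
wrist_force: [-0.4, 0.6, 0.3]
gripper_width: 0.357
```

```bash
python3 - <<'E'
from h import *
s=r.sense();print(s['time_s'],s['tcp_pos'],s['gripper_width'],s['moment'])
snap('wrist','w5')
E
```

```text
7.35 [ 0.63764455 -0.02562983  0.03435619] 0.3565742950163696 [ 0.06278837 -0.08532521 -0.00181515]
```

View pics/w5.png

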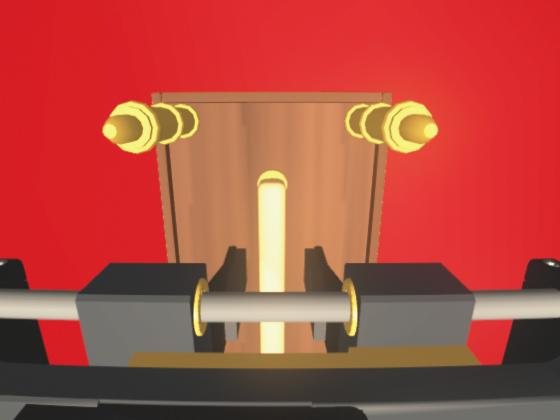

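Still closing (0.357 open); the bar at column 272 sits between the jaws. I'll wait a little longer.

Call:
drive_tool:
  deltas:
    - {"dx":0,"dy":0,"dz":0,"wx":0,"wy":0,"wz":0}
    - {"dx":0,"dy":0,"dz":0,"wx":0,"wy":0,"wz":0}
    - {"dx":0,"dy":0,"dz":0,"wx":0,"wy":0,"wz":0}
    - {"dx":0,"dy":0,"dz":0,"wx":0,"wy":0,"wz":0}
    - {"dx":0,"dy":0,"dz":0,"wx":0,"wy":0,"wz":0}
    - {"dx":0,"dy":0,"dz":0,"wx":0,"wy":0,"wz":0}
  gripper: 0

```text
time_s: 8.0
tcp_pos: [0.6379, -0.0257, 0.0344]
ee_rot: [[-0.681, -0.733, -0.003], [-0.733, 0.681, 0.001], [0.001, 0.003, -1.0]]
wrist_force: [2.3, -1.7, -1.0]
gripper_width: 0.136
```

```bash
python3 - <<'E'
from h import *
s=r.sense();print(s['time_s'],s['tcp_pos'],s['gripper_width'],s['wrist_force'])
snap('wrist','w5')
crop('w5','c1',90,80,360,100,2)
E
```

```text
8.0 [ 0.63790311 -0.02570907  0.03442165] 0.13609470417393618 [ 2.25563751 -1.65017318 -0.99897003]
```

View pics/w5.png

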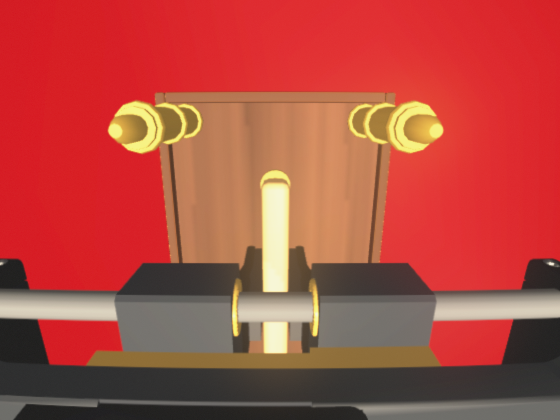

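Call:
drive_tool:
  deltas:
    - {"dx":0,"dy":0,"dz":-0.01,"wx":0,"wy":0,"wz":0}
    - {"dx":0,"dy":0,"dz":-0.03,"wx":0,"wy":0,"wz":0}
    - {"dx":0,"dy":0,"dz":-0.06,"wx":0,"wy":0,"wz":0}
    - {"dx":0,"dy":0,"dz":-0.095,"wx":0,"wy":0,"wz":0}
    - {"dx":0,"dy":0,"dz":-0.13,"wx":0,"wy":0,"wz":0}
    - {"dx":0,"dy":0,"dz":-0.165,"wx":0,"wy":0,"wz":0}
    - {"dx":0,"dy":0,"dz":-0.195,"wx":0,"wy":0,"wz":0}
    - {"dx":0,"dy":0,"dz":-0.21,"wx":0,"wy":0,"wz":0}
    - {"dx":0,"dy":0,"dz":-0.215,"wx":0,"wy":0,"wz":0}
    - {"dx":0,"dy":0,"dz":-0.215,"wx":0,"wy":0,"wz":0}
    - {"dx":0,"dy":0,"dz":-0.215,"wx":0,"wy":0,"wz":0}
    - {"dx":0,"dy":0,"dz":-0.215,"wx":0,"wy":0,"wz":0}

```text
time_s: 9.25
tcp_pos: [0.6374, -0.0259, 0.2473]
ee_rot: [[-0.681, -0.732, -0.008], [-0.732, 0.681, 0.001], [0.004, 0.007, -1.0]]
wrist_force: [-0.5, -0.0, -6.3]
gripper_width: 0.133
```

```bash
python3 - <<'E'
from h import *
s=r.sense();print(s['time_s'],s['tcp_pos'],s['gripper_width'],s['wrist_force'],s['moment'])
snap('wrist','w6');snap('side','s6')
crop('w5','c1',100,85,350,80,2);crop('w6','c2',100,85,350,80,2)
T0=tool();
G=grasp(X(.4724,-.3805,.16,24.55),.054);print(G[:3,3],delta(G,T0))
E
python3 -c "
import cv2,numpy as np
a=cv2.imread('pics/c1.png');b=cv2.imread('pics/c2.png');cv2.imwrite('pics/cc.png',np.vstack([a,b]))"
```

```text
9.25 [ 0.63744099 -0.02593658  0.24734374] 0.1327814231832964 [-0.54899521 -0.01344868 -6.30078881] [ 0.07309179 -0.14780458  0.02576907]
[ 0.4724 -0.3805  0.1953] (array([ 0.3722, -0.1204,  0.0533]), array([ 3.900e-01,  1.000e-02, -6.745e+01]))
```

View pics/cc.png

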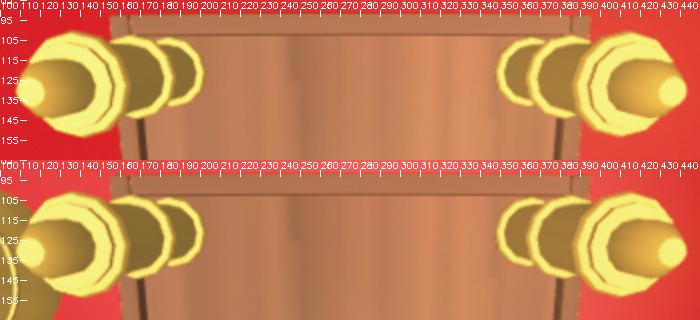

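View pics/s6.png

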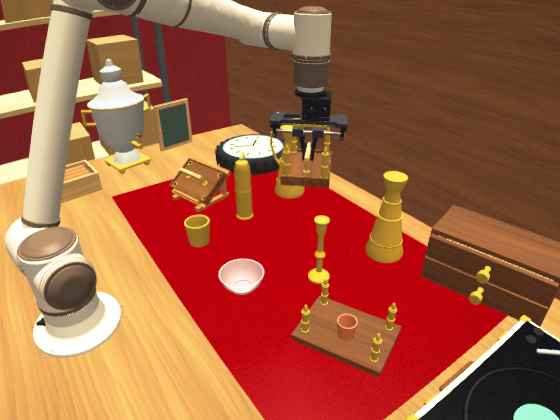

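```bash
python3 - <<'E'
from h import *
T5=np.load('pics/w5.npy');c=cam('wrist',T5)
P=np.vstack([posts(100)[1:3],posts(86)[1:3]])
uv=np.array([[115,130],[436,130],[141.5,127],[408.5,127]])
for fr in ([0,1,3],[0,1,2,3]):
    q,Tq,e=posefit([(c,P,uv)],[.638,-.026,0,-42.8,0],fr);print(q.round(4),e.round(1).tolist())
    print('in tool',(np.linalg.inv(T5)@Tq)[:3,3])
for x in ([.6395,-.0258,0,-42.8],[.6389,-.0269,0,-43.1]):
    print((np.linalg.inv(T5)@X(*x))[:3,3])
print(np.linalg.inv(T5)[:3,:3].T@[0,0,0]) if 0 else None
E
```

```text
[ 6.38800e-01 -2.53000e-02  0.00000e+00 -4.29076e+01  0.00000e+00] [[0.2, 0.2], [-0.5, 0.2], [-7.0, 0.5], [7.3, 0.5]]
in tool [-0.00097255 -0.00048061  0.03441931]
[ 6.38800e-01 -2.53000e-02 -2.10000e-03 -4.29066e+01  0.00000e+00] [[3.4, -0.2], [-3.7, -0.2], [-4.4, 0.2], [4.8, 0.2]]
in tool [-0.00099658 -0.00048134  0.0365205 ]
[-0.00105493 -0.00134363  0.03441642]
[ 0.00015932 -0.00165281  0.03441663]
```

```bash
cat >> h.py <<'E'
def rel_mid(): return np.linalg.inv(np.load('pics/w5.npy'))@X(.6388,-.0253,0,-42.9)
def goal(Tt,rel): return Tt@np.linalg.inv(rel)
E
python3 - <<'E'
from h import *
T0=tool();G=goal(X(.4724,-.3805,.13,24.55),rel_mid());print(G.round(4));print(delta(G,T0))
W=G.copy();W[:3,3]=[.535,-.20,.245];print(delta(W,T0))
W[:3,3]=[.475,-.37,.245];print(delta(W,T0))
E
```

```text
[[ 0.4156 -0.9096 -0.0025  0.4724]
 [-0.9096 -0.4156 -0.0023 -0.3815]
 [ 0.001   0.0033 -1.      0.1644]
 [ 0.      0.      0.      1.    ]]
(array([ 0.3728, -0.1213,  0.0841]), array([  0.26,   0.17, -67.46]))
(array([ 0.1975, -0.0431,  0.0034]), array([  0.26,   0.17, -67.46]))
(array([ 0.3629, -0.1149,  0.0036]), array([  0.26,   0.17, -67.46]))
```

Call:
drive_tool:
  deltas:
    - {"dx":0.015,"dy":-0.003,"dz":0,"wx":0,"wy":0,"wz":-3}
    - {"dx":0.045,"dy":-0.01,"dz":0,"wx":0,"wy":0,"wz":-8}
    - {"dx":0.08,"dy":-0.017,"dz":0,"wx":0,"wy":0,"wz":-14}
    - {"dx":0.12,"dy":-0.026,"dz":0,"wx":0,"wy":0,"wz":-20}
    - {"dx":0.16,"dy":-0.035,"dz":0,"wx":0,"wy":0,"wz":-26}
    - {"dx":0.197,"dy":-0.043,"dz":0,"wx":0,"wy":0,"wz":-32}
    - {"dx":0.235,"dy":-0.059,"dz":0,"wx":0.1,"wy":0.1,"wz":-38}
    - {"dx":0.275,"dy":-0.077,"dz":0,"wx":0.1,"wy":0.1,"wz":-44}
    - {"dx":0.31,"dy":-0.092,"dz":0,"wx":0.1,"wy":0.1,"wz":-50}
    - {"dx":0.34,"dy":-0.105,"dz":0,"wx":0.2,"wy":0.2,"wz":-56}
    - {"dx":0.363,"dy":-0.116,"dz":0.003,"wx":0.3,"wy":0.2,"wz":-61}
    - {"dx":0.373,"dy":-0.121,"dz":0.02,"wx":0.3,"wy":0.2,"wz":-65}
    - {"dx":0.373,"dy":-0.121,"dz":0.04,"wx":0.3,"wy":0.2,"wz":-67.5}
    - {"dx":0.373,"dy":-0.121,"dz":0.06,"wx":0.3,"wy":0.2,"wz":-67.5}
    - {"dx":0.373,"dy":-0.121,"dz":0.075,"wx":0.3,"wy":0.2,"wz":-67.5}
    - {"dx":0.373,"dy":-0.121,"dz":0.084,"wx":0.3,"wy":0.2,"wz":-67.5}
    - {"dx":0.373,"dy":-0.121,"dz":0.084,"wx":0.3,"wy":0.2,"wz":-67.5}
    - {"dx":0.373,"dy":-0.121,"dz":0.084,"wx":0.3,"wy":0.2,"wz":-67.5}
    - {"dx":0.373,"dy":-0.121,"dz":0.084,"wx":0.3,"wy":0.2,"wz":-67.5}

```text
time_s: 11.25
tcp_pos: [0.4736, -0.3818, 0.1667]
ee_rot: [[0.417, -0.909, 0.003], [-0.909, -0.417, -0.004], [0.005, -0.001, -1.0]]
wrist_force: [0.1, 0.3, -5.2]
gripper_width: 0.133
```

```bash
python3 - <<'E'
from h import *
s=r.sense();print(s['time_s'],s['tcp_pos'],s['gripper_width'],s['wrist_force'])
T0=tool();G=goal(X(.4724,-.3805,.13,24.55),rel_mid());print(delta(G,T0))
snap('wrist','w7');snap('side','s7');snap('top','t7')
crop('w7','c1',100,85,350,80,2)
crop('s7','c3',270,200,180,180,4);crop('t7','c4',360,190,120,110,5)
E
```

```text
11.25 [ 0.47360225 -0.38182551  0.16670092] 0.13295981984442432 [ 0.05860705  0.340588   -5.22624345]
(array([-0.0008,  0.0009,  0.0023]), array([-0.24, -0.21,  0.07]))
```

View pics/c1.png

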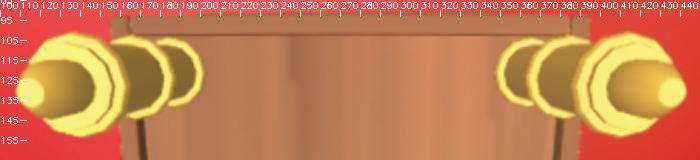

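View pics/c3.png

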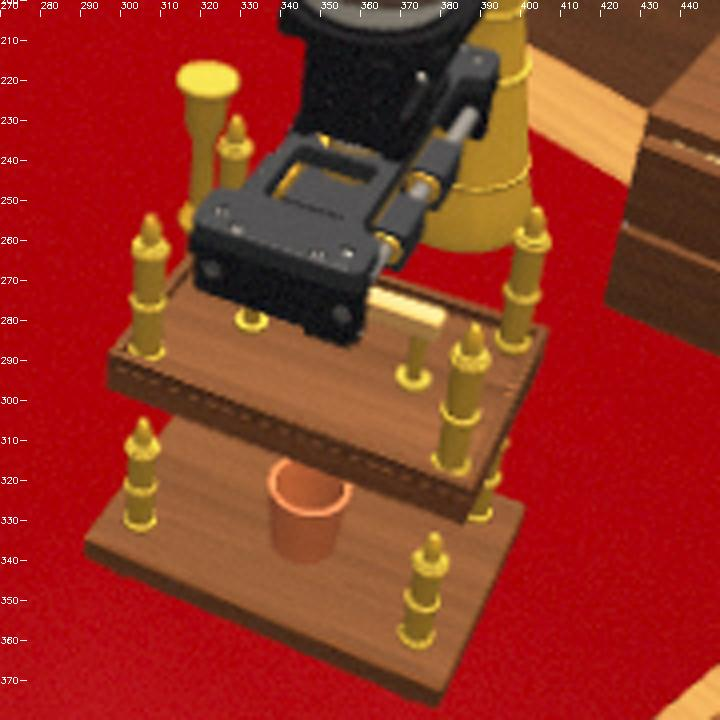

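View pics/c4.png

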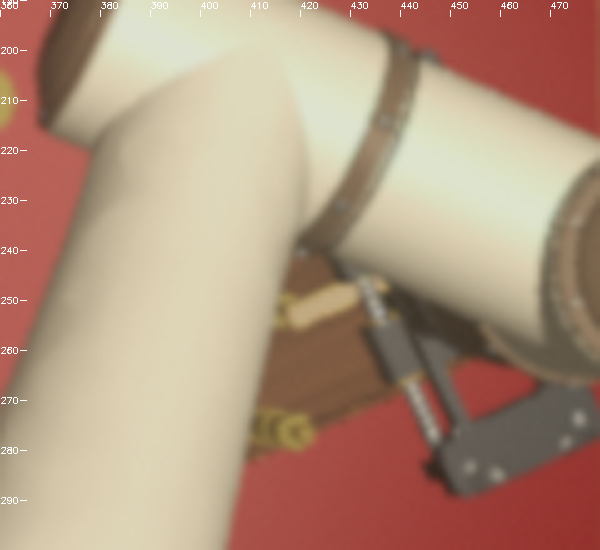

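```bash
python3 - <<'E'
from h import *
c=cam('side');T7=np.load('pics/w7.npy');Tt=T7@rel_mid();print('pred tray',Tt[:3,3],R.from_matrix(Tt[:3,:3]).as_euler('zyx',degrees=True))
Tb=X(.4724,-.3805,0,24.55)
pb=proj(posts(104)@Tb[:3,:3].T+Tb[:3,3],c);pt=proj(posts(100)@Tt[:3,:3].T+Tt[:3,3],c);print(pb.round(1),pt.round(1))
uvt=np.array([[329,230],[404.2,252.8],[388.7,282],[307.8,254.3]])
q,_,e=posefit([(c,posts(99.5),uvt)],[.473,-.38,.13,24.5,0],[0,1,2,3]);print(q,e.round(1).tolist())
im=cv2.imread('pics/side0.png');cv2.imwrite('pics/c5.png',cv2.resize(im[265:375,280:410],None,fx=6,fy=6,interpolation=2))
E
```

```text
pred tray [ 0.4737522  -0.38089365  0.1322781 ] [24.61768212 -0.30786865 -0.08871954]
[[325.7 278.8]
 [394.1 303.4]
 [378.8 334.3]
 [305.7 305.4]] [[329.6 229.2]
 [404.9 252. ]
 [389.3 281.4]
 [308.1 254.1]]
[ 0.47349884 -0.3793746   0.1304579  24.69442863  0.        ] [[0.1, -0.2], [-0.1, -0.0], [-0.0, -0.0], [-0.0, 0.2]]
```

View pics/c5.png

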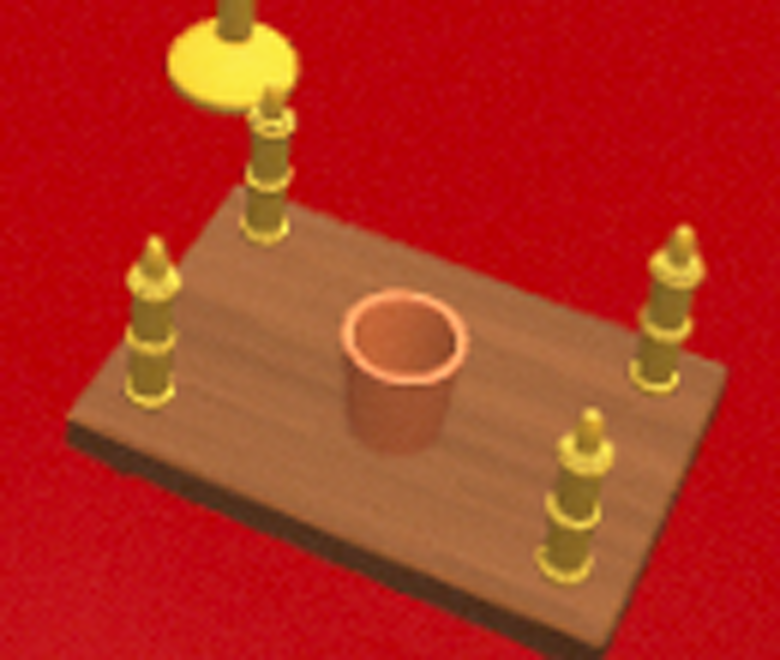

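```bash
python3 - <<'E'
from h import *
c=cam('side')
uv=np.array([[325.4,279.6],[394,303.3],[378.5,333.9],[305.7,305.2]])
for z in ([0,1,2,3],[0,1,3]):
  q,_,e=posefit([(c,posts(103.5),uv)],[.473,-.38,.0,24.5,0],z);print(q,e.round(1).tolist())
E
```

```text
[ 4.74431273e-01 -3.78181590e-01 -2.62347654e-03  2.47755287e+01
  0.00000000e+00] [[0.1, -0.6], [-0.3, 0.0], [0.1, 0.2], [0.1, 0.3]]
[ 0.47246293 -0.37993335  0.         24.74763053  0.        ] [[0.0, -0.7], [-0.1, 0.0], [0.2, 0.3], [-0.1, 0.3]]
```

Call:
drive_tool:
  deltas:
    - {"dx":-0.0008,"dy":0.0004,"dz":0.006,"wx":-0.2,"wy":-0.2,"wz":0}
    - {"dx":-0.0008,"dy":0.0004,"dz":0.013,"wx":-0.2,"wy":-0.2,"wz":0}
    - {"dx":-0.0008,"dy":0.0004,"dz":0.02,"wx":-0.2,"wy":-0.2,"wz":0}
    - {"dx":-0.0008,"dy":0.0004,"dz":0.026,"wx":-0.2,"wy":-0.2,"wz":0}
    - {"dx":-0.0008,"dy":0.0004,"dz":0.026,"wx":-0.2,"wy":-0.2,"wz":0}
    - {"dx":-0.0008,"dy":0.0004,"dz":0.026,"wx":-0.2,"wy":-0.2,"wz":0}
    - {"dx":-0.0008,"dy":0.0004,"dz":0.026,"wx":-0.2,"wy":-0.2,"wz":0}

```text
time_s: 12.1
tcp_pos: [0.4725, -0.3811, 0.1398]
ee_rot: [[0.416, -0.909, -0.003], [-0.909, -0.416, -0.001], [-0.0, 0.003, -1.0]]
wrist_force: [0.4, -0.5, -5.2]
gripper_width: 0.135
```

```bash
python3 - <<'E'
from h import *
s=r.sense();print(s['time_s'],s['tcp_pos'],s['gripper_width'],s['wrist_force'],s['moment'])
T0=tool();Tt=T0@rel_mid();print('pred tray',Tt[:3,3],R.from_matrix(Tt[:3,:3]).as_euler('zyx',degrees=True))
snap('side','s8')
crop('s8','c3',280,215,140,150,5)
E
```

```text
12.1 [ 0.47245967 -0.3811425   0.13976473] 0.1351446629996228 [ 0.36962799 -0.54675192 -5.1648368 ] [ 0.05732701 -0.0536893   0.02652805]
pred tray [ 0.4724008  -0.38012186  0.10534415] [24.60090428  0.04018289  0.05904533]
```

View pics/c3.png

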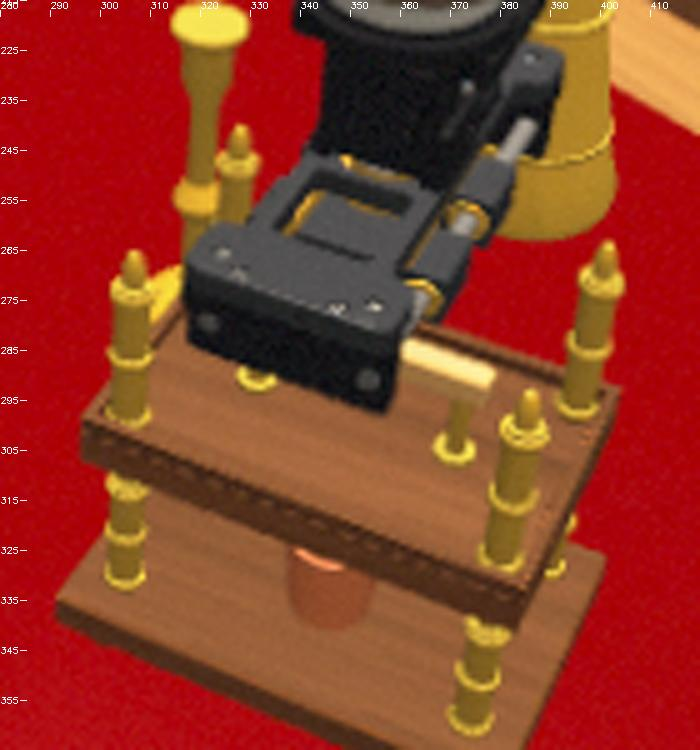

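Call:
drive_tool:
  deltas:
    - {"dx":0,"dy":0,"dz":0.003,"wx":0,"wy":0,"wz":0}
    - {"dx":0,"dy":0,"dz":0.006,"wx":0,"wy":0,"wz":0}
    - {"dx":0,"dy":0,"dz":0.009,"wx":0,"wy":0,"wz":0}
    - {"dx":0,"dy":0,"dz":0.011,"wx":0,"wy":0,"wz":0}
    - {"dx":0,"dy":0,"dz":0.013,"wx":0,"wy":0,"wz":0}
    - {"dx":0,"dy":0,"dz":0.013,"wx":0,"wy":0,"wz":0}
    - {"dx":0,"dy":0,"dz":0.013,"wx":0,"wy":0,"wz":0}

```text
time_s: 12.85
tcp_pos: [0.4721, -0.381, 0.1264]
ee_rot: [[0.416, -0.909, -0.004], [-0.909, -0.416, -0.001], [-0.001, 0.004, -1.0]]
wrist_force: [0.3, -0.4, -4.8]
gripper_width: 0.135
```

```bash
python3 - <<'E'
from h import *
s=r.sense();print(s['time_s'],s['tcp_pos'],s['gripper_width'],s['wrist_force'],s['moment'])
T0=tool();Tt=T0@rel_mid();print('pred tray',Tt[:3,3],R.from_matrix(Tt[:3,:3]).as_euler('zyx',degrees=True))
E
```

```text
12.85 [ 0.4721147  -0.380982    0.12642789] 0.1351457787290773 [ 0.29839244 -0.36039397 -4.75173223] [-0.00954836  0.00014434  0.03818663]
pred tray [ 0.47202909 -0.37994586  0.09200783] [24.60024502  0.0847259   0.08486114]
```

Nothing has touched on the way down, and the underside is at about 92 mm. I'll take the last few millimetres slowly.

Call:
drive_tool:
  deltas:
    - {"dx":0,"dy":0,"dz":0.001,"wx":0,"wy":0,"wz":0}
    - {"dx":0,"dy":0,"dz":0.002,"wx":0,"wy":0,"wz":0}
    - {"dx":0,"dy":0,"dz":0.003,"wx":0,"wy":0,"wz":0}
    - {"dx":0,"dy":0,"dz":0.003,"wx":0,"wy":0,"wz":0}
    - {"dx":0,"dy":0,"dz":0.003,"wx":0,"wy":0,"wz":0}

```text
time_s: 13.35
tcp_pos: [0.4722, -0.381, 0.1244]
ee_rot: [[0.417, -0.909, -0.003], [-0.909, -0.417, -0.001], [-0.0, 0.004, -1.0]]
wrist_force: [-1.8, 2.4, 2.5]
gripper_width: 0.133
```

```bash
python3 - <<'E'
from h import *
s=r.sense();print(s['time_s'],s['tcp_pos'],s['gripper_width'],s['wrist_force'],s['moment'])
snap('side','s9');crop('s9','c3',280,215,140,150,5)
E
```

```text
13.35 [ 0.47216488 -0.38101326  0.12440368] 0.1331019670660874 [-1.76897869  2.3843959   2.48875526] [0.727848   0.55453134 0.00211043]
```

View pics/c3.png

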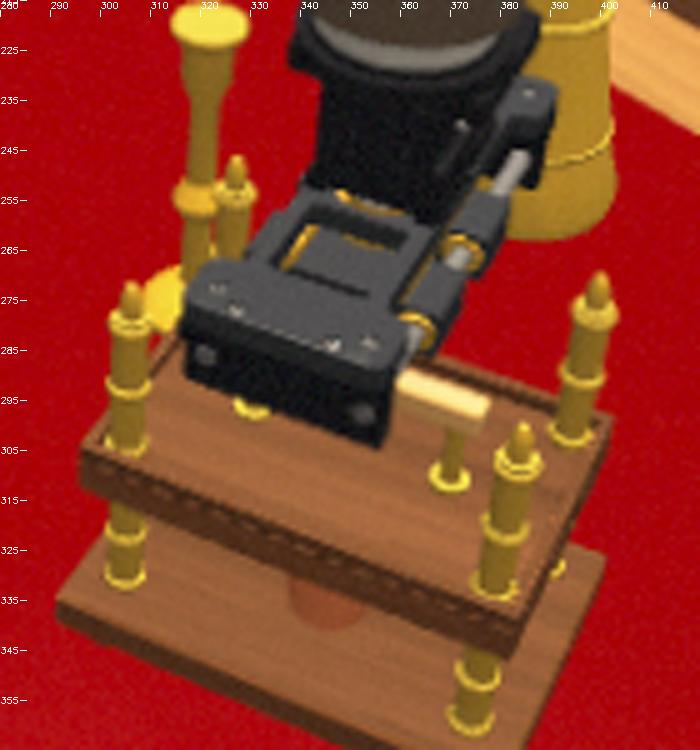

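Call:
drive_tool:
  deltas:
    - {"dx":0,"dy":0,"dz":0,"wx":0,"wy":0,"wz":0}
    - {"dx":0,"dy":0,"dz":0,"wx":0,"wy":0,"wz":0}
    - {"dx":0,"dy":0,"dz":0,"wx":0,"wy":0,"wz":0}
    - {"dx":0,"dy":0,"dz":0,"wx":0,"wy":0,"wz":0}
    - {"dx":0,"dy":0,"dz":0,"wx":0,"wy":0,"wz":0}
    - {"dx":0,"dy":0,"dz":0,"wx":0,"wy":0,"wz":0}
    - {"dx":0,"dy":0,"dz":0,"wx":0,"wy":0,"wz":0}
  gripper: 0.7

```text
time_s: 14.1
tcp_pos: [0.4721, -0.381, 0.1234]
ee_rot: [[0.416, -0.909, -0.004], [-0.909, -0.416, -0.001], [-0.001, 0.004, -1.0]]
wrist_force: [-0.6, -0.3, -0.9]
gripper_width: 0.66
```

Call:
drive_tool:
  deltas:
    - {"dx":0,"dy":0,"dz":-0.01,"wx":0,"wy":0,"wz":0}
    - {"dx":0,"dy":0,"dz":-0.03,"wx":0,"wy":0,"wz":0}
    - {"dx":0,"dy":0,"dz":-0.06,"wx":0,"wy":0,"wz":0}
    - {"dx":0,"dy":0,"dz":-0.1,"wx":0,"wy":0,"wz":0}
    - {"dx":0,"dy":0,"dz":-0.14,"wx":0,"wy":0,"wz":0}
    - {"dx":0,"dy":0,"dz":-0.15,"wx":0,"wy":0,"wz":0}
    - {"dx":0,"dy":0,"dz":-0.15,"wx":0,"wy":0,"wz":0}
    - {"dx":0,"dy":0,"dz":-0.15,"wx":0,"wy":0,"wz":0}
    - {"dx":0,"dy":0,"dz":-0.15,"wx":0,"wy":0,"wz":0}

```text
time_s: 15.0
tcp_pos: [0.4719, -0.3803, 0.2714]
ee_rot: [[0.416, -0.909, -0.007], [-0.909, -0.416, 0.001], [-0.004, 0.006, -1.0]]
wrist_force: [-0.3, -0.9, -0.4]
gripper_width: 0.7
```

```bash
python3 - <<'E'
from h import *
s=r.sense();print(s['time_s'],s['tcp_pos'],s['gripper_width'],s['wrist_force'],s['moment'],s['joints'])
snap('side','s10');crop('s10','c3',280,215,140,150,5);snap('wrist','w10')
E
```

```text
15.0 [ 0.47186701 -0.38028634  0.27139881] 0.6999651612446157 [-0.32409598 -0.94149663 -0.36813987] [ 0.06414221 -0.04934483 -0.03361843] [-23.52647422  18.75087937   2.51448617   0.10087382 -74.17526508
  48.09317094]
```

View pics/c3.png

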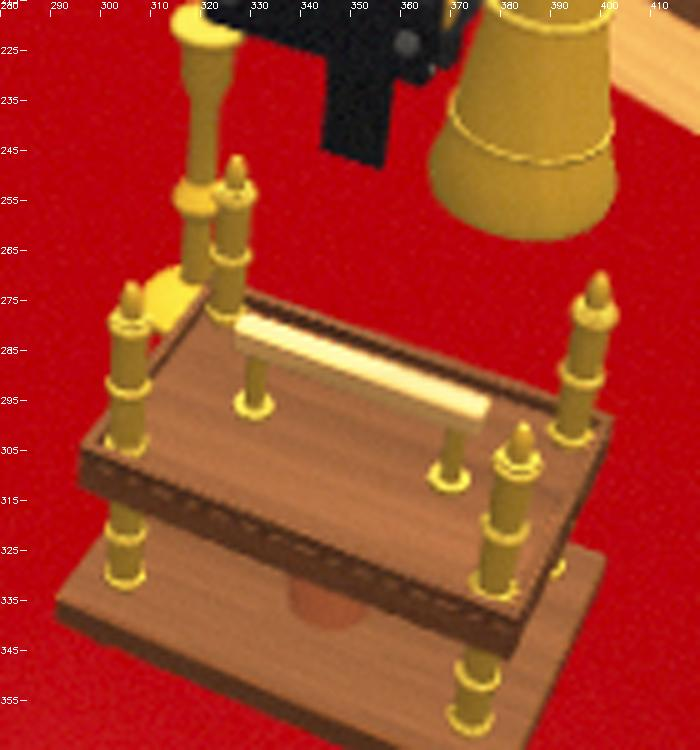

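View pics/w10.png

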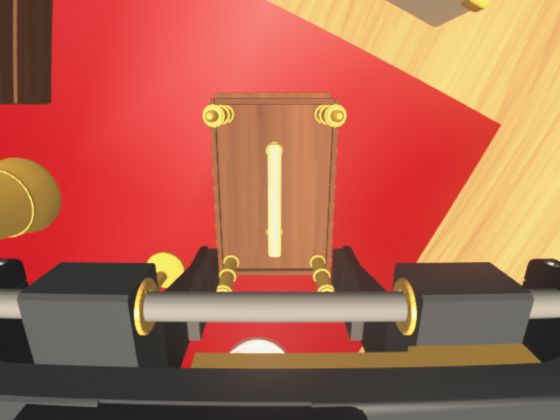

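```bash
python3 - <<'E'
from h import *
crop('w10','c1',195,90,160,50,5);crop('w10','c2',195,240,160,60,5)
a=cv2.imread('pics/c1.png');b=cv2.imread('pics/c2.png');cv2.imwrite('pics/cc.png',np.vstack([a,b]))
c=cam('side')
uv=np.array([[280+236/5,215+157/5],[280+599/5,215+272/5],[280+523/5,215+425/5],[280+131/5,215+284/5]])
for f in ([0,1,3],[0,1,2,3]):
    q,_,e=posefit([(c,posts(99.5),uv)],[.472,-.38,.09,24.5,0],f);print(q,e.round(1).tolist())
E
```

```text
[ 0.47218221 -0.37844904  0.09       24.91032139  0.        ] [[-0.2, -0.1], [0.1, 0.4], [-0.0, -0.3], [0.1, 0.0]]
[ 0.47191514 -0.37868729  0.09030499 24.90527382  0.        ] [[-0.2, -0.1], [0.1, 0.4], [0.0, -0.3], [0.0, 0.0]]
```

View pics/cc.png

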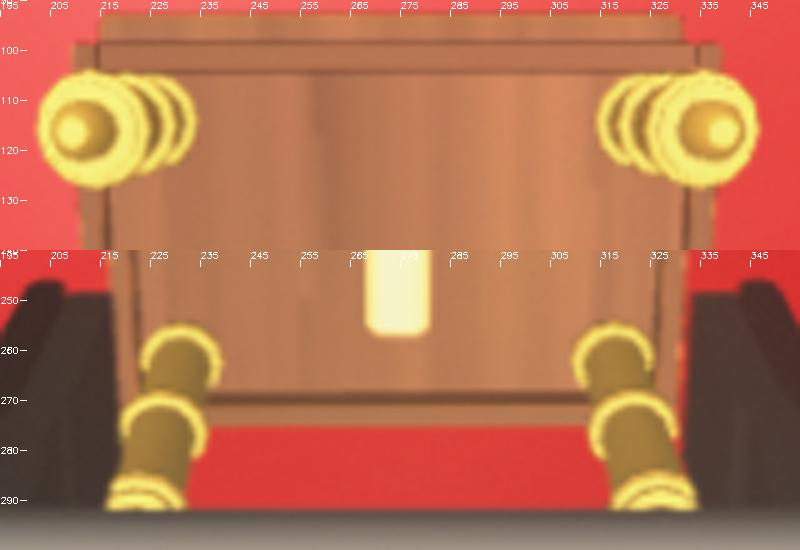

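```bash
python3 - <<'E'
from h import *
w=np.array([[224.2,293.5],[213.8,116],[335.8,116],[325.8,293.5]])
c=cam('wrist',np.load('pics/w10.npy'))
for z,f in ((.09,[0,1,3]),(.09,[0,1,2,3])):
    q,_,e=posefit([(c,posts(86),w)],[.4725,-.38,z,24.6,0],f);print(q.round(4),e.round(1).tolist())
T0=tool();Tt=X(.4876,.3648,.0606,15.4,-35)
G=grasp(Tt,.054+.10);print(G.round(3),delta(G,T0))
E
```

```text
[ 0.471  -0.3804  0.09   24.6148  0.    ] [[-1.5, 1.2], [-0.5, -0.6], [0.6, -0.7], [1.3, 0.8]]
[ 0.4707 -0.3798  0.0869 24.6143  0.    ] [[-0.9, -0.0], [0.2, 0.2], [-0.1, 0.1], [0.8, -0.4]]
[[ 0.266 -0.79   0.553  0.413]
 [-0.964 -0.218  0.152  0.344]
 [ 0.    -0.574 -0.819  0.171]
 [ 0.     0.     0.     1.   ]] (array([-0.6833, -0.2483,  0.1012]), array([35.28,  2.98,  8.86]))
```

```bash
python3 - <<'E'
from h import *
T0=tool();Tt=X(.4876,.3648,.0606,15.4,-35)
for p,fr in (([.46,-.05,.28],.3),([.43,.25,.25],.8)):
    G=grasp(Tt,.054+.10);W=np.eye(4);W[:3,3]=p
    W[:3,:3]=T0[:3,:3]@R.from_rotvec(R.from_matrix(T0[:3,:3].T@G[:3,:3]).as_rotvec()*fr).as_matrix();print(delta(W,T0))
G=grasp(Tt,.054+.08);print(G.round(3),delta(G,T0))
E
```

```text
(array([-0.3056, -0.1265, -0.008 ]), array([10.58,  0.89,  2.66]))
(array([-0.5907, -0.2243,  0.0225]), array([28.22,  2.39,  7.09]))
[[ 0.266 -0.79   0.553  0.424]
 [-0.964 -0.218  0.152  0.347]
 [ 0.    -0.574 -0.819  0.155]
 [ 0.     0.     0.     1.   ]] (array([-0.6814, -0.2597,  0.1175]), array([35.28,  2.98,  8.86]))
```

Call:
drive_tool:
  deltas:
    - {"dx":-0.306,"dy":-0.126,"dz":-0.008,"wx":10.6,"wy":0.9,"wz":2.7}
    - {"dx":-0.306,"dy":-0.126,"dz":-0.008,"wx":10.6,"wy":0.9,"wz":2.7}
    - {"dx":-0.306,"dy":-0.126,"dz":-0.008,"wx":10.6,"wy":0.9,"wz":2.7}
    - {"dx":-0.306,"dy":-0.126,"dz":-0.008,"wx":10.6,"wy":0.9,"wz":2.7}
    - {"dx":-0.306,"dy":-0.126,"dz":-0.008,"wx":10.6,"wy":0.9,"wz":2.7}
    - {"dx":-0.306,"dy":-0.126,"dz":-0.008,"wx":10.6,"wy":0.9,"wz":2.7}
    - {"dx":-0.306,"dy":-0.126,"dz":-0.008,"wx":10.6,"wy":0.9,"wz":2.7}
    - {"dx":-0.591,"dy":-0.224,"dz":0.022,"wx":28.2,"wy":2.4,"wz":7.1}
    - {"dx":-0.591,"dy":-0.224,"dz":0.022,"wx":28.2,"wy":2.4,"wz":7.1}
    - {"dx":-0.591,"dy":-0.224,"dz":0.022,"wx":28.2,"wy":2.4,"wz":7.1}
    - {"dx":-0.591,"dy":-0.224,"dz":0.022,"wx":28.2,"wy":2.4,"wz":7.1}
    - {"dx":-0.591,"dy":-0.224,"dz":0.022,"wx":28.2,"wy":2.4,"wz":7.1}
    - {"dx":-0.591,"dy":-0.224,"dz":0.022,"wx":28.2,"wy":2.4,"wz":7.1}
    - {"dx":-0.591,"dy":-0.224,"dz":0.022,"wx":28.2,"wy":2.4,"wz":7.1}
  gripper: 1

```text
time_s: 16.5
tcp_pos: [0.4291, 0.2521, 0.2504]
ee_rot: [[0.299, -0.841, 0.451], [-0.954, -0.269, 0.131], [0.011, -0.47, -0.883]]
wrist_force: [1.0, -0.5, -0.5]
gripper_width: 1.002
```

```bash
python3 - <<'E'
from h import *
s=r.sense();print(s['time_s'],s['tcp_pos'],s['joints'],np.abs(s['joint_velocities']).max())
T0=tool();Tt=X(.4876,.3648,.0606,15.4,-35)
G=grasp(Tt,.054+.09);print(delta(G,T0))
E
```

```text
16.5 [0.42905524 0.25212066 0.25035112] [ 57.47045903  -4.66698638 -44.89988285  34.82076215 -32.87280059
 -66.71293778] 54.13597178544243
(array([-0.0935,  0.0248,  0.0843]), array([6.96, 0.51, 2.02]))
```

Call:
drive_tool:
  deltas:
    - {"dx":-0.094,"dy":0.01,"dz":0.02,"wx":4,"wy":0.3,"wz":1}
    - {"dx":-0.094,"dy":0.01,"dz":0.02,"wx":4,"wy":0.3,"wz":1}
    - {"dx":-0.094,"dy":0.025,"dz":0.084,"wx":7,"wy":0.5,"wz":2}
    - {"dx":-0.094,"dy":0.025,"dz":0.084,"wx":7,"wy":0.5,"wz":2}
    - {"dx":-0.094,"dy":0.025,"dz":0.084,"wx":7,"wy":0.5,"wz":2}
    - {"dx":-0.094,"dy":0.025,"dz":0.084,"wx":7,"wy":0.5,"wz":2}
    - {"dx":-0.094,"dy":0.025,"dz":0.084,"wx":7,"wy":0.5,"wz":2}
    - {"dx":-0.094,"dy":0.025,"dz":0.084,"wx":7,"wy":0.5,"wz":2}
    - {"dx":-0.094,"dy":0.025,"dz":0.084,"wx":7,"wy":0.5,"wz":2}
    - {"dx":-0.094,"dy":0.025,"dz":0.084,"wx":7,"wy":0.5,"wz":2}

```text
time_s: 17.5
tcp_pos: [0.4195, 0.3443, 0.165]
ee_rot: [[0.263, -0.789, 0.555], [-0.965, -0.214, 0.153], [-0.002, -0.575, -0.818]]
wrist_force: [-0.2, -0.5, 0.5]
gripper_width: 0.999
```

```bash
python3 - <<'E'
from h import *
s=r.sense();print(s['time_s'],s['tcp_pos'],s['joints'],np.abs(s['joint_velocities']).max())
T0=tool();Tt=X(.4876,.3648,.0606,15.4,-35)
G=grasp(Tt,.054);print(delta(G,T0));snap('wrist','w11')
crop('w11','c1',185,80,180,225,3)
E
```

```text
17.5 [0.41947679 0.34432713 0.16496249] [  42.91071444    5.91783868  -57.11969394  107.50213398  -16.18570398
 -131.42100619] 0.34767668082363085
(array([-0.0017,  0.0018,  0.091 ]), array([-0.12, -0.01, -0.17]))
```

View pics/c1.png

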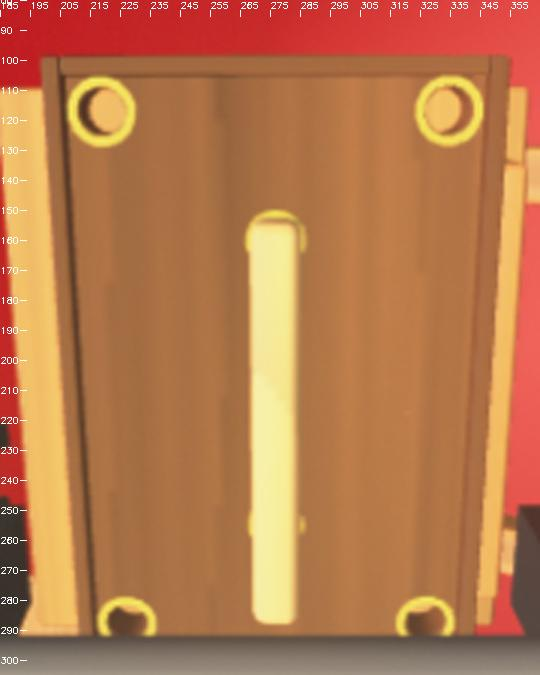

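```bash
cat > kin.py <<'E'
import numpy as np
from scipy.optimize import least_squares
S=[([91.536,22.042,.453,0,-68.411,-14.817],[.14342,.6077,.22146],[-.00042,-.0021,-.99999]),
([45.487,5.405,-57.4485,102.094,-17.379,-128.645],None,None),
([12.436,24.818,-.293,-.319,-64.633,-55.0],[.63957,-.02102,.18707],[.003,.006,-1]),
([-23.519,21.355,-4.646,.172,-63.734,47.99],[.4736,-.3813,.1958],[.003,-.004,-1]),
([-23.526,18.751,2.514,.101,-74.175,48.09],[.47187,-.38029,.2714],[-.007,.001,-1]),
([57.470,-4.667,-44.9,34.82,-32.873,-66.71],[.42906,.25212,.25035],[.451,.131,-.883]),
([42.911,5.918,-57.12,107.502,-16.186,-131.42],[.41948,.34433,.16496],[.555,.153,-.818])]
T=np.load('pics/w1b.npy');S[1]=(S[1][0],T[:3,3],T[:3,2])
S=[s for s in S]
def arm(p,q):
    r0,A,B,C,D,h,d,L=p;j1,j2,j3=np.radians(q[:3]);de=j2-j3
    rho=r0+A*np.sin(j2)+B*np.cos(j2)+C*np.cos(de)+D*np.sin(de)
    z=h+A*np.cos(j2)-B*np.sin(j2)-C*np.sin(de)+D*np.cos(de)
    return np.array([np.cos(j1)*rho-np.sin(j1)*d,np.sin(j1)*rho+np.cos(j1)*d,z])
def tooldir(q,s):
    j1,j2,j3,j4,j5=np.radians(q[:5]);de=j2-j3
    # forearm axis f, down-axis g, side y
    f=np.array([np.cos(de),0,-np.sin(de)]);g=np.array([-np.sin(de),0,-np.cos(de)]);y=np.array([0,1,0])
    t=np.cos(j5)*f-np.sin(j5)*(np.cos(j4)*g+s*np.sin(j4)*y)
    c,n=np.cos(j1),np.sin(j1);return np.array([c*t[0]-n*t[1],n*t[0]+c*t[1],t[2]])
E
python3 - <<'E'
from kin import *
for s in (1,-1): print(s,[np.abs(tooldir(q,s)-t).max().round(3) for q,_,t in S])
f=lambda p:np.concatenate([arm(p,q)+p[7]*np.array(t)-np.array(x) for q,x,t in S]+[np.array([p[0],p[2]])*.02])
o=least_squares(f,[0,.35,0,.35,.05,.3,-.1,.2]);print(o.x.round(4),np.abs(o.fun).max())
print(o.fun[:-2].reshape(-1,3).round(4))
E
```

```text
1 [np.float64(0.002), np.float64(0.417), np.float64(0.01), np.float64(0.005), np.float64(0.003), np.float64(0.522), np.float64(0.389)]
-1 [np.float64(0.002), np.float64(0.0), np.float64(0.0), np.float64(0.0), np.float64(0.0), np.float64(0.0), np.float64(0.0)]
[ 0.2348  0.3535  0.1555  0.0202  0.1878 -0.3536 -0.1532 -0.1357] 0.0934357717966599
[[-0.0063 -0.0039 -0.0028]
 [ 0.0392 -0.0421 -0.0047]
 [ 0.0008  0.0047  0.0121]
 [ 0.0232 -0.0016  0.0189]
 [-0.0115  0.0131 -0.0299]
 [-0.0934  0.0675  0.0112]
 [ 0.0508 -0.067  -0.0048]]
```

```bash
cat >> kin.py <<'E'
def wrist(p2,q):
    w,u_=p2;j1,j2,j3,j4,j5=np.radians(q[:5]);de=j2-j3
    g=np.array([-np.sin(de),0,-np.cos(de)]);y=np.array([0,1.,0]);f=np.array([np.cos(de),0,-np.sin(de)])
    m=np.cos(j4)*g-np.sin(j4)*y;a=np.cos(j4)*y+np.sin(j4)*g
    t=np.cos(j5)*f-np.sin(j5)*m;u=np.cross(t,a);v=w*a+u_*u
    c,n=np.cos(j1),np.sin(j1);return np.array([c*v[0]-n*v[1],n*v[0]+c*v[1],v[2]])
def fk(p,q): return arm(p,q)+wrist(p[8:],q)+p[7]*tooldir(q,-1)
E
python3 - <<'E'
from kin import *
f=lambda p:np.concatenate([fk(p,q)-np.array(x) for q,x,t in S]+[np.array([p[0],p[2]])*.01])
o=least_squares(f,[0,.35,0,.35,.05,.3,-.1,.2,-.1,0]);print(o.x.round(4),np.abs(o.fun).max())
print(o.fun[:-2].reshape(-1,3).round(4));np.save('kp.npy',o.x)
E
```

```text
Traceback (most recent call last):
  File "kin.py", line 29, in fk
    def fk(p,q): return arm(p,q)+wrist(p[8:],q)+p[7]*tooldir(q,-1)
                        ~~~^^^^^
  File "kin.py", line 13, in arm
    r0,A,B,C,D,h,d,L=p;j1,j2,j3=np.radians(q[:3]);de=j2-j3
    ^^^^^^^^^^^^^^^^
ValueError: too many values to unpack (expected 8)
```

```bash
sed -i 's/h,d,L=p;/h,d,L=p[:8];/' kin.py; python3 - <<'E'
from kin import *
f=lambda p:np.concatenate([fk(p,q)-np.array(x) for q,x,t in S]+[np.array([p[0],p[2],p[6]])*.003])
best=None
for k in range(10):
    o=least_squares(f,np.array([0,.35,0,.35,.05,.3,-.1,.2,-.1,0])+np.random.default_rng(k).normal(0,.1,10))
    if best is None or o.cost<best.cost: best=o
o=best;print(o.x.round(4),np.abs(o.fun).max())
print(o.fun[:-3].reshape(-1,3).round(4));np.save('kp.npy',o.x)
E
```

```text
[-1.000e-04  5.648e-01  4.000e-04  4.213e-01  0.000e+00  1.605e-01
 -1.000e-04  3.066e-01 -1.597e-01  1.000e-04] 0.000813187554769168
[[ 0.0001  0.0004  0.0008]
 [ 0.      0.      0.    ]
 [-0.0002 -0.     -0.0003]
 [-0.0001  0.0001 -0.0003]
 [-0.0001  0.0001 -0.0003]
 [-0.      0.      0.    ]
 [ 0.     -0.      0.    ]]
```

```bash
cat >> kin.py <<'E'
import os
P=np.load('kp.npy') if os.path.exists('kp.npy') else None
def axes(q):
    j1=np.radians(q[0]);a=wrist([1,0],q);t=tooldir(q,-1);return a,np.cross(t,a),t
def phi(q,Rm):
    a,u,t=axes(q);return np.degrees(np.arctan2(Rm[:,0]@u,Rm[:,0]@a))
def ik(T,q0):
    f=lambda q:np.concatenate([(fk(P,q)-T[:3,3])*10,(tooldir(q,-1)-T[:3,2])*3])
    o=least_squares(f,q0[:5],x_scale=10.,xtol=1e-12,ftol=1e-12);return o.x,np.abs(o.fun).max()
E
python3 - <<'E'
from h import *;from kin import *
T=tool();q=list(r.sense()['joints']);print('phi now',phi(q,T[:3,:3]),q[5])
from scipy.spatial.transform import Rotation as R
R0=np.array([[.9732,-.2299,0],[-.2299,-.9732,0],[0,0,-1]]);print(phi(S[0][0],R0),S[0][0][5])
w=np.array([[227.3,287.8],[218.7,117.3],[335,117],[327,287.7]])
c=cam('wrist',np.load('pics/w11.npy'))
for fr in ([0,1,2,3],[0,1,2,3,4]):
    qq,_,e=posefit([(c,posts(16),w)],[.49,.365,.06,15,-35],fr);print(qq.round(4),e.round(1).tolist())
Tt=X(*qq[:4],-35) if 0 else X(.4876,.3648,.0606,15.4,-35)
x=np.array(q[:5])
for h in np.arange(.145,.05,-.013):
    x,e=ik(grasp(Tt,h),x);print(round(h,3),x.round(1),e.round(4),phi(x,grasp(Tt,h)[:3,:3]).round(1))
E
```

```text
phi now -48.57182706556834 -131.42817293443167
-165.172627797292 -14.817
[  0.4876   0.3648   0.0608  15.3983 -35.    ] [[0.0, 0.1], [0.1, 0.0], [-0.0, -0.1], [-0.1, -0.0]]
[  0.4876   0.3648   0.0608  15.4061 -34.897 ] [[0.0, 0.0], [0.1, 0.0], [-0.0, -0.1], [-0.1, 0.0]]
0.145 [ 43.4   6.  -57.2 106.9 -16.4] 0.0 -48.9
0.132 [ 39.7   7.6 -56.5 115.4 -15.1] 0.0 -43.6
0.119 [ 36.5   9.2 -55.6 123.1 -14.3] 0.0 -38.5
0.106 [ 33.9  10.9 -54.4 130.  -13.7] 0.0 -33.9
0.093 [ 31.8  12.6 -53.3 135.8 -13.5] 0.0 -29.8
0.08 [ 30.2  14.3 -52.1 140.8 -13.4] 0.0 -26.2
0.067 [ 28.9  16.  -50.9 145.1 -13.6] 0.0 -23.0
0.054 [ 27.9  17.8 -49.8 148.6 -13.8] 0.0 -20.3
```

```bash
python3 - <<'E'
from h import *;from kin import *
Tt=X(.4876,.3648,.0608,15.4,-35)
lo=np.array([-179,-69,-61,-181,-171]);hi=np.array([179,118,80.6,117.6,-9.2])
rng=np.random.default_rng(0)
def sols(T):
    out=[]
    for k in range(40):
        x,e=ik(T,rng.uniform(lo,hi))
        if e<1e-4:
            x[0]=(x[0]+180)%360-180; 
            for i in (1,2,4): x[i]=(x[i]+180)%360-180
            x[3]=(x[3]+181.25)%360-181.25
            if not any(np.abs(x-y).max()<.5 for y in out): out.append(x)
    return out
for tilt in (-25,-15,-8,0,8,15,25):
    G=grasp(Tt,.054);hold=G[:3,3]+G[:3,2]*.0187
    G[:3,:3]=G[:3,:3]@R.from_euler('y',tilt,degrees=True).as_matrix();G[:3,3]=hold-G[:3,2]*.0187
    for x in sols(G):
        p=phi(x,G[:3,:3]);ok=((x>lo)&(x<hi)).all();print(tilt,x.round(1),(-180-p).round(1),ok) if ok or tilt==0 else 0
E
```

```text
-25 [ 40.4  17.3 -25.3 -56.9 -11.2] -324.1 True
0 [-152.1  -17.8 -130.3  -31.4  -13.8] -159.7 False
0 [  28.4   17.7  -26.7 -146.5   13.5] -223.5 False
0 [ 28.   17.7 -49.8 148.6 -13.8] -159.6 False
0 [-151.6  -17.7 -153.4   33.5   13.5] -223.5 False
0 [-118.2 -115.8  -23.3 -136.1 -143.2] -3.0 False
0 [  42.6  117.8 -123.  -100.3  164.6] -123.4 False
0 [-137.4 -117.9  -57.1   80.   164.5] -123.2 False
0 [  61.8  115.7 -156.8   43.9 -143.2] -3.1 False
8 [ 43.1  19.1 -53.  113.3 -25. ] -139.9 True
15 [ 53.6  21.5 -51.   92.6 -33.1] -130.4 True
25 [ 63.2  26.1 -45.4  73.4 -44.3] -122.0 True
```

```bash
cat >> kin.py <<'E'
from scipy.spatial.transform import Rotation as R, Slerp
LO=np.array([-179,-69,-61,-181,-171]);HI=np.array([179,118,80.6,117.6,-9.2])
def gt(G,tilt,hz=.0187):
    G=G.copy();hold=G[:3,3]+G[:3,2]*hz
    G[:3,:3]=G[:3,:3]@R.from_euler('y',tilt,degrees=True).as_matrix();G[:3,3]=hold-G[:3,2]*hz;return G
def path(Ts,q0,n=6,show=True):
    x=np.array(q0[:5]);ok=True
    for A,B in zip(Ts[:-1],Ts[1:]):
        sl=Slerp([0,1],R.from_matrix([A[:3,:3],B[:3,:3]]))
        for k in range(1,n+1):
            T=np.eye(4);T[:3,:3]=sl(k/n).as_matrix();T[:3,3]=A[:3,3]+(B[:3,3]-A[:3,3])*k/n
            x,e=ik(T,x);j6=(-180-phi(x,T[:3,:3])+180)%360-180
            bad=e>1e-3 or (x<LO).any() or (x>HI).any()
            if show and (bad or k==n): print(k,x.round(1),round(j6,1),'BAD' if bad else '')
    return x
E
python3 - <<'E'
from h import *;from kin import *
Tt=X(.4876,.3648,.0608,15.4,-35);q=r.sense()['joints'];T0=tool()
for tilt in (12,15,20):
    print('tilt',tilt)
    H=gt(grasp(Tt,.134),tilt);Gr=gt(grasp(Tt,.054),tilt)
    L=gt(grasp(Tt,.054),tilt);L[:3,3]+=Tt[:3,2]*.05
    up=lambda x,y,z,yaw:gt(grasp(X(x,y,z,yaw),.054),tilt)
    M=up(.45,.30,.24,15.4)
    path([T0,H,Gr,L,M,up(.45,0,.26,20),up(.4717,-.3804,.26,24.6),up(.4717,-.3804,.176,24.6)],q)
E
```

```text
tilt 12
6 [ 61.6  11.7 -52.7  76.5 -34.4] -118.9 
6 [ 49.6  20.4 -52.2 100.6 -29.7] -133.9 
6 [ 56.9  14.9 -53.   85.7 -31.9] -124.6 
6 [ 56.4  14.6  -7.2   9.3 -76.4] -43.8 
6 [ 29.6  -0.  -22.7  12.6 -69.8] -14.3 
6 [-19.   12.   -7.9   9.8 -62.1] 39.6 
6 [-19.   15.2 -16.5  11.2 -50.5] 37.1 
tilt 15
6 [ 64.5  13.1 -51.1  71.7 -38.3] -117.1 
6 [ 53.6  21.5 -51.   92.6 -33.1] -130.4 
6 [ 60.3  16.2 -51.5  79.4 -35.8] -122.0 
6 [ 57.6  15.4  -7.4  11.3 -77.7] -45.6 
6 [ 31.7  -0.2 -24.6  15.7 -69.5] -17.7 
6 [-17.8  10.6 -11.4  13.  -58.4] 36.5 
6 [-18.   14.  -20.1  15.2 -46.6] 33.0 
tilt 20
6 [ 68.3  15.6 -48.1  65.3 -44.4] -115.0 
6 [ 59.1  23.7 -48.5  81.8 -38.8] -125.6 
6 [ 64.8  18.6 -48.6  71.3 -41.8] -118.9 
6 [ 59.4  16.9  -7.6  14.5 -80. ] -48.4 
6 [ 34.8  -0.3 -27.6  20.7 -69.3] -23.3 
6 [-16.    8.5 -17.4  19.1 -52.4] 30.4 
6 [-16.6  12.1 -26.7  23.5 -40.2] 24.5
```

```bash
python3 - <<'E'
from h import *;from kin import *
Tt=X(.4876,.3648,.0608,15.4,-35);T0=tool();tilt=15
H=gt(grasp(Tt,.134),tilt);Gr=gt(grasp(Tt,.054),tilt)
q=[53.6,21.5,-51,92.6,-33.1]
print('wc',arm(P,q),'wc+off',arm(P,q)+wrist(P[8:],q),'tcp',Gr[:3,3],'dir',Gr[:3,2])
print(delta(H,T0)); print('H->G',delta(Gr,H))
# jaw body ends, 51mm behind grasp
hold=Gr[:3,3]+Gr[:3,2]*.0187
hold=Gr[:3,3]+Gr[:3,2]*-.0187
for s in(1,-1):
  for s2 in (1,-1): print((Gr[:3,3]-Gr[:3,2]*(.0187+.051)+s*.095*Gr[:3,1]+s2*.0375*Gr[:3,0]).round(3))
E
```

```text
wc [0.19819655 0.26872609 0.28407336] wc+off [0.28258401 0.39557858 0.33198112] tcp [0.4671468  0.36418641 0.08919411] dir [ 0.60287097 -0.10239959 -0.79124012]
(array([-0.0063,  0.0015,  0.0116]), array([-0.11, 15.01, -0.17]))
H->G (array([-0.0207, -0.    ,  0.0773]), array([0., 0., 0.]))
[0.354 0.314 0.098]
[0.346 0.387 0.082]
[0.504 0.356 0.207]
[0.496 0.428 0.191]
```

```bash
sed -i "s/G=G.copy();hold=G\[:3,3\]+G\[:3,2\]\*hz/G=G.copy();hold=G[:3,3]-G[:3,2]*hz/; s/G\[:3,3\]=hold-G\[:3,2\]\*hz;return G/G[:3,3]=hold+G[:3,2]*hz;return G/" kin.py; grep -n hold kin.py; python3 - <<'E'
from h import *;from kin import *
Tt=X(.4876,.3648,.0608,15.4,-35);T0=tool();tilt=15;q=r.sense()['joints']
H=gt(grasp(Tt,.134),tilt);Gr=gt(grasp(Tt,.054),tilt)
print(H[:3,3],Gr[:3,3],delta(H,T0)); print('H->G',delta(Gr,H))
L=Gr.copy();L[:3,3]+=Tt[:3,2]*.05
up=lambda x,y,z,yaw:gt(grasp(X(x,y,z,yaw),.054),tilt)
path([T0,H,Gr,L,up(.45,.30,.24,15.4),up(.45,0,.26,20),up(.4717,-.3804,.26,24.6),up(.4717,-.3804,.176,24.6)],q)
E
```

```text
42:    G=G.copy();hold=G[:3,3]-G[:3,2]*hz
43:    G[:3,:3]=G[:3,:3]@R.from_euler('y',tilt,degrees=True).as_matrix();G[:3,3]=hold+G[:3,2]*hz;return G
[0.42477404 0.34247469 0.15577018] [0.46901264 0.35466002 0.09023802] (array([0.0033, 0.0015, 0.0103]), array([-0.11, 15.01, -0.17]))
H->G (array([-0.0207, -0.    ,  0.0773]), array([0., 0., 0.]))
6 [ 63.5  12.4 -51.9  72.7 -37.8] -117.1 
6 [ 52.2  20.9 -51.8  94.3 -32.7] -130.7 
6 [ 59.1  15.5 -52.3  80.7 -35.3] -122.2 
6 [ 56.8  14.9  -7.9  11.5 -77.5] -44.9 
6 [ 30.3  -0.1 -24.3  15.8 -69.3] -16.4 
6 [-18.6  11.5 -10.1  12.8 -58.7] 37.5 
6 [-18.8  14.7 -18.8  14.9 -47. ] 34.1
```

Call:
drive_tool:
  deltas:
    - {"dx":0.003,"dy":0.0015,"dz":0.005,"wx":-0.1,"wy":7.5,"wz":-0.1}
    - {"dx":0.003,"dy":0.0015,"dz":0.01,"wx":-0.1,"wy":15,"wz":-0.2}
    - {"dx":0.003,"dy":0.0015,"dz":0.01,"wx":-0.1,"wy":15,"wz":-0.2}
    - {"dx":0.003,"dy":0.0015,"dz":0.01,"wx":-0.1,"wy":15,"wz":-0.2}
    - {"dx":0.003,"dy":0.0015,"dz":0.01,"wx":-0.1,"wy":15,"wz":-0.2}
    - {"dx":0.003,"dy":0.0015,"dz":0.01,"wx":-0.1,"wy":15,"wz":-0.2}
    - {"dx":0.003,"dy":0.0015,"dz":0.01,"wx":-0.1,"wy":15,"wz":-0.2}

```text
time_s: 18.25
tcp_pos: [0.425, 0.3409, 0.1557]
ee_rot: [[0.112, -0.79, 0.602], [-0.971, -0.216, -0.103], [0.212, -0.573, -0.791]]
wrist_force: [-0.8, 0.2, 0.4]
gripper_width: 0.999
```

```bash
python3 - <<'E'
from h import *;from kin import *
s=r.sense();print(s['time_s'],s['joints'],np.abs(s['joint_velocities']).max())
Tt=X(.4876,.3648,.0608,15.4,-35);T0=tool()
print(delta(gt(grasp(Tt,.055),15),T0));snap('wrist','w12')
E
```

```text
18.25 [  63.33799403   12.33876727  -52.00289768   72.6729969   -37.77328403
 -117.12964223] 0.3822984834343969
(array([-0.022 , -0.0002,  0.076 ]), array([ 0.04, -0.05, -0.06]))
```

View pics/w12.png

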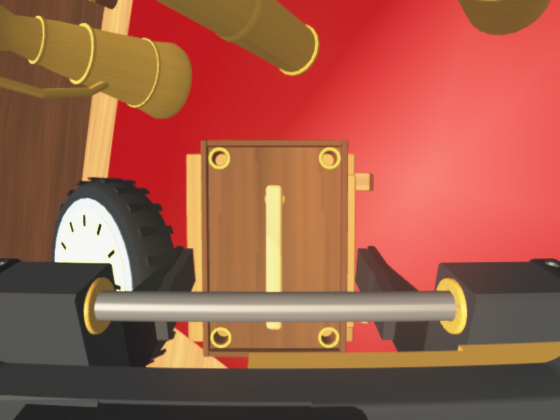

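Call:
drive_tool:
  deltas:
    - {"dx":-0.0085,"dy":0,"dz":0.03,"wx":0,"wy":0,"wz":0}
    - {"dx":-0.0155,"dy":0,"dz":0.055,"wx":0,"wy":0,"wz":0}
    - {"dx":-0.02,"dy":0,"dz":0.07,"wx":0,"wy":0,"wz":0}
    - {"dx":-0.022,"dy":0,"dz":0.076,"wx":0,"wy":0,"wz":0}
    - {"dx":-0.022,"dy":0,"dz":0.076,"wx":0,"wy":0,"wz":0}
    - {"dx":-0.022,"dy":0,"dz":0.076,"wx":0,"wy":0,"wz":0}
    - {"dx":-0.022,"dy":0,"dz":0.076,"wx":0,"wy":0,"wz":0}

```text
time_s: 19.0
tcp_pos: [0.4676, 0.3559, 0.0914]
ee_rot: [[0.114, -0.79, 0.603], [-0.971, -0.218, -0.102], [0.212, -0.574, -0.791]]
wrist_force: [-1.3, 0.2, -0.2]
gripper_width: 0.999
```

```bash
python3 - <<'E'
from h import *;from kin import *
s=r.sense();print(s['time_s'],s['joints'],np.abs(s['joint_velocities']).max(),s['wrist_force'])
Tt=X(.4876,.3648,.0608,15.4,-35);T0=tool()
print(delta(gt(grasp(Tt,.054),15),T0));snap('wrist','w13');snap('side','s13');crop('s13','c3',140,120,120,110,6)
E
```

```text
19.0 [  52.63633058   20.83383067  -51.74109714   93.67506603  -32.84223978
 -130.47371886] 0.37498680382623467 [-1.27726966  0.16847154 -0.1656855 ]
(array([ 0.0011, -0.0002,  0.0019]), array([-0.01,  0.01,  0.01]))
```

View pics/w13.png

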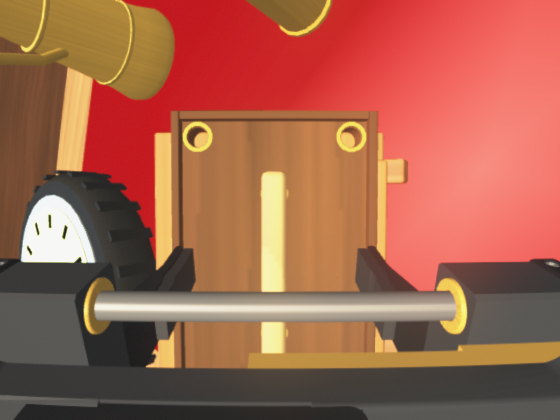

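View pics/c3.png

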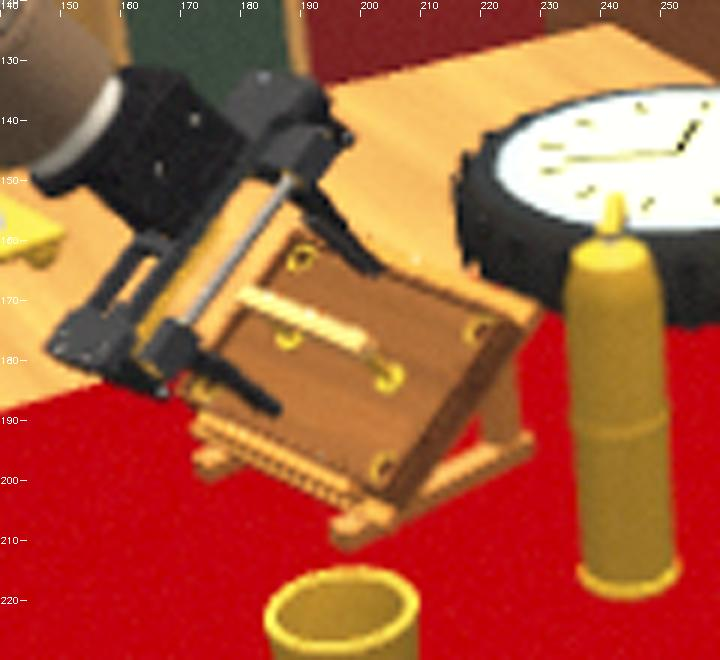

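Call:
drive_tool:
  deltas:
    - {"dx":0,"dy":0,"dz":0,"wx":0,"wy":0,"wz":0}
    - {"dx":0,"dy":0,"dz":0,"wx":0,"wy":0,"wz":0}
    - {"dx":0,"dy":0,"dz":0,"wx":0,"wy":0,"wz":0}
    - {"dx":0,"dy":0,"dz":0,"wx":0,"wy":0,"wz":0}
    - {"dx":0,"dy":0,"dz":0,"wx":0,"wy":0,"wz":0}
    - {"dx":0,"dy":0,"dz":0,"wx":0,"wy":0,"wz":0}
    - {"dx":0,"dy":0,"dz":0,"wx":0,"wy":0,"wz":0}
    - {"dx":0,"dy":0,"dz":0,"wx":0,"wy":0,"wz":0}
    - {"dx":0,"dy":0,"dz":0,"wx":0,"wy":0,"wz":0}
    - {"dx":0,"dy":0,"dz":0,"wx":0,"wy":0,"wz":0}
    - {"dx":0,"dy":0,"dz":0,"wx":0,"wy":0,"wz":0}
    - {"dx":0,"dy":0,"dz":0,"wx":0,"wy":0,"wz":0}
    - {"dx":0,"dy":0,"dz":0,"wx":0,"wy":0,"wz":0}
    - {"dx":0,"dy":0,"dz":0,"wx":0,"wy":0,"wz":0}
  gripper: 0

```text
time_s: 20.5
tcp_pos: [0.4685, 0.3559, 0.0912]
ee_rot: [[0.113, -0.789, 0.604], [-0.971, -0.217, -0.103], [0.213, -0.574, -0.791]]
wrist_force: [3.0, 0.7, 2.5]
gripper_width: 0.134
```

```bash
python3 - <<'E'
from h import *;from kin import *
s=r.sense();print(s['time_s'],s['gripper_width'],s['wrist_force'],s['moment'])
T0=tool();snap('wrist','w14');crop('w14','c1',160,100,240,200,3)
Tt=X(.4876,.3648,.0608,15.4,-35)
L=T0.copy();L[:3,3]+=Tt[:3,2]*.06;print('lift along normal',delta(L,T0))
E
```

```text
20.5 0.13360588900414302 [3.01541943 0.72964921 2.49777269] [0.26593715 0.10317918 0.13780509]
lift along normal (array([ 0.0156, -0.    , -0.0579]), array([-0.,  0., -0.]))
```

View pics/c1.png

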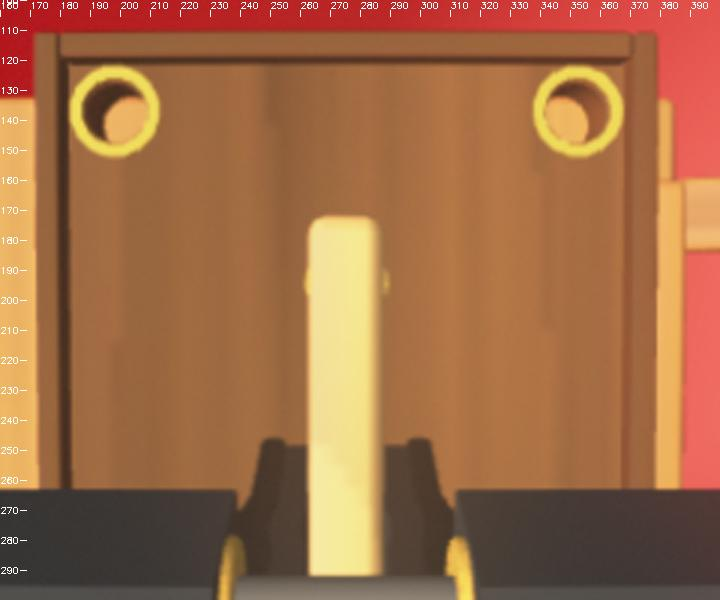

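Call:
drive_tool:
  deltas:
    - {"dx":0.001,"dy":0,"dz":-0.004,"wx":0,"wy":0,"wz":0}
    - {"dx":0.003,"dy":0,"dz":-0.012,"wx":0,"wy":0,"wz":0}
    - {"dx":0.006,"dy":0,"dz":-0.023,"wx":0,"wy":0,"wz":0}
    - {"dx":0.0095,"dy":0,"dz":-0.035,"wx":0,"wy":0,"wz":0}
    - {"dx":0.0135,"dy":0,"dz":-0.05,"wx":0,"wy":0,"wz":0}
    - {"dx":0.0156,"dy":0,"dz":-0.058,"wx":0,"wy":0,"wz":0}
    - {"dx":0.0156,"dy":0,"dz":-0.058,"wx":0,"wy":0,"wz":0}
    - {"dx":0.0156,"dy":0,"dz":-0.058,"wx":0,"wy":0,"wz":0}
    - {"dx":0.0156,"dy":0,"dz":-0.058,"wx":0,"wy":0,"wz":0}

```text
time_s: 21.45
tcp_pos: [0.4341, 0.346, 0.1383]
ee_rot: [[0.114, -0.791, 0.601], [-0.97, -0.219, -0.104], [0.214, -0.571, -0.793]]
wrist_force: [0.4, 0.3, -3.7]
gripper_width: 0.13
```

```bash
python3 - <<'E'
from h import *;from kin import *
s=r.sense();print(s['time_s'],s['gripper_width'],s['wrist_force'],s['joints'])
T0=tool();snap('wrist','w15');crop('w15','c1',160,100,240,200,3);snap('side','s15')
# tray in tool at grasp: tray z / tilt from fit, tool from w14
T14=np.load('pics/w14.npy');rel=np.linalg.inv(T14)@X(.4876,.3648,.0608,15.4,-35);np.save('pics/reltop.npy',rel)
print(rel.round(3))
q=s['joints']
U=lambda x,y,z,yaw:goal(X(x,y,z,yaw),rel)
Ts=[T0,U(.43,.31,.2,15.4),U(.43,.27,.26,15.4),U(.45,0,.28,20),U(.4717,-.3804,.28,24.6),U(.4717,-.3804,.215,24.6),U(.4717,-.3804,.176,24.6)]
path(Ts,q)
for t in Ts[1:]: print(t[:3,3].round(3),delta(t,T0))
E
```

```text
21.45 0.1302170204135964 [ 0.36979351  0.28508319 -3.71624582] [  60.90922287   14.57617003  -52.19359091   77.45124215  -36.13656617
 -120.26449492]
[[-0.    -0.966  0.26  -0.013]
 [-1.     0.    -0.001  0.   ]
 [ 0.001 -0.26  -0.966  0.035]
 [ 0.     0.     0.     1.   ]]
6 [ 59.3  15.7 -12.5  11.3 -72.7] -48.3 
6 [ 57.   10.9 -10.2  11.4 -79.2] -44.8 
6 [ 30.6  -0.7 -21.9  15.6 -72.2] -15.8 
6 [-18.4  10.8  -7.9  12.5 -61.4] 38.0 
6 [-18.5  12.8 -15.   13.8 -52.5] 35.6 
6 [-18.6  14.6 -18.9  15.  -47. ] 33.9 
[0.431 0.307 0.237] (array([ 0.0588, -0.0454, -0.0757]), array([-33.58,  -0.04,  -8.97]))
[0.431 0.267 0.297] (array([ 0.1105, -0.0709, -0.1191]), array([-33.58,  -0.04,  -8.97]))
[ 0.452 -0.003  0.317] (array([ 0.3789, -0.0392, -0.0946]), array([-32.4 ,  -1.44, -13.27]))
[ 0.473 -0.383  0.317] (array([ 0.7503,  0.0268, -0.0417]), array([-31.19,  -2.84, -17.56]))
[ 0.473 -0.383  0.252] (array([0.7364, 0.0639, 0.0098]), array([-31.19,  -2.84, -17.56]))
[ 0.473 -0.383  0.213] (array([0.728 , 0.0861, 0.0407]), array([-31.19,  -2.84, -17.56]))
```

View pics/c1.png

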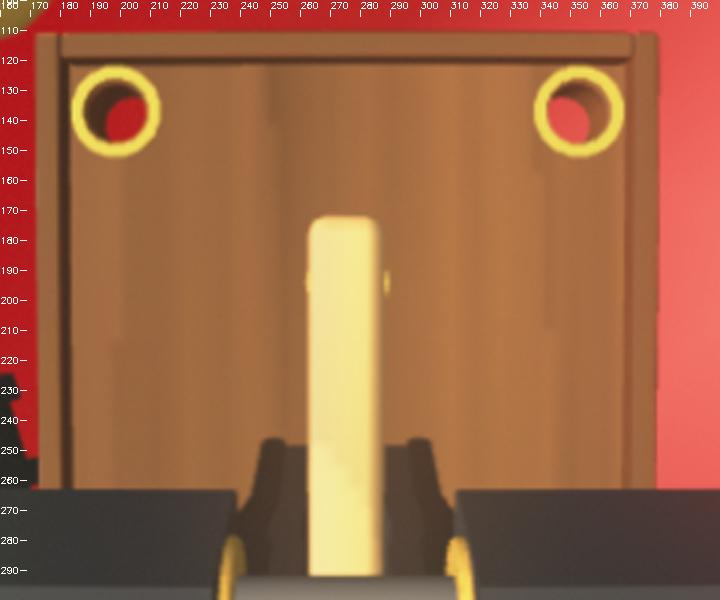

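View pics/s15.png

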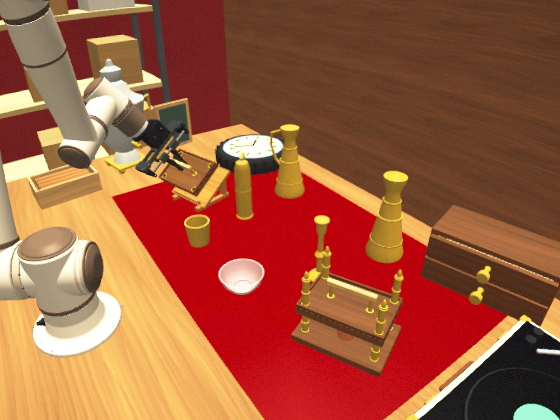

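Call:
drive_tool:
  deltas:
    - {"dx":0.006,"dy":-0.005,"dz":-0.012,"wx":-1,"wy":0,"wz":0}
    - {"dx":0.018,"dy":-0.014,"dz":-0.026,"wx":-5,"wy":0,"wz":-1}
    - {"dx":0.03,"dy":-0.023,"dz":-0.04,"wx":-11,"wy":0,"wz":-3}
    - {"dx":0.042,"dy":-0.032,"dz":-0.055,"wx":-18,"wy":0,"wz":-5}
    - {"dx":0.055,"dy":-0.042,"dz":-0.072,"wx":-25,"wy":0,"wz":-7}
    - {"dx":0.08,"dy":-0.055,"dz":-0.092,"wx":-30,"wy":0,"wz":-8}
    - {"dx":0.105,"dy":-0.068,"dz":-0.115,"wx":-33,"wy":0,"wz":-9}
    - {"dx":0.14,"dy":-0.067,"dz":-0.116,"wx":-33.6,"wy":-0.2,"wz":-9.5}
    - {"dx":0.18,"dy":-0.062,"dz":-0.112,"wx":-33.4,"wy":-0.4,"wz":-10}
    - {"dx":0.22,"dy":-0.057,"dz":-0.108,"wx":-33.2,"wy":-0.6,"wz":-10.7}
    - {"dx":0.26,"dy":-0.053,"dz":-0.104,"wx":-33,"wy":-0.8,"wz":-11.4}
    - {"dx":0.3,"dy":-0.048,"dz":-0.101,"wx":-32.8,"wy":-1,"wz":-12}
    - {"dx":0.34,"dy":-0.044,"dz":-0.098,"wx":-32.6,"wy":-1.2,"wz":-12.6}
    - {"dx":0.379,"dy":-0.039,"dz":-0.095,"wx":-32.4,"wy":-1.4,"wz":-13.3}
    - {"dx":0.42,"dy":-0.032,"dz":-0.089,"wx":-32.3,"wy":-1.6,"wz":-13.8}
    - {"dx":0.46,"dy":-0.025,"dz":-0.083,"wx":-32.1,"wy":-1.7,"wz":-14.2}
    - {"dx":0.5,"dy":-0.018,"dz":-0.078,"wx":-32,"wy":-1.9,"wz":-14.7}
    - {"dx":0.54,"dy":-0.011,"dz":-0.072,"wx":-31.9,"wy":-2,"wz":-15.2}
    - {"dx":0.58,"dy":-0.004,"dz":-0.066,"wx":-31.7,"wy":-2.2,"wz":-15.6}
    - {"dx":0.6,"dy":0,"dz":-0.063,"wx":-31.6,"wy":-2.3,"wz":-15.8}

```text
time_s: 23.55
tcp_pos: [0.4633, -0.232, 0.3164]
ee_rot: [[0.369, -0.924, 0.1], [-0.893, -0.383, -0.237], [0.257, -0.002, -0.966]]
wrist_force: [0.0, 0.3, -2.9]
gripper_width: 0.135
```

```bash
python3 - <<'E'
from h import *;from kin import *
s=r.sense();print(s['time_s'],s['gripper_width'],s['wrist_force'],s['joints'])
T0=tool();rel=np.load('pics/reltop.npy')
print((T0@rel)[:3,3])
for z in (.28,.215):print(delta(goal(X(.4717,-.3804,z,24.6),rel),T0))
E
```

```text
23.55 0.13491442514525143 [ 0.04422632  0.25230464 -2.91479325] [ -0.6886584    2.61114968 -18.45152658  15.23708628 -63.6668439
  17.00314305]
[ 0.46163948 -0.22879696  0.27953023]
(array([0.1391, 0.0485, 0.0364]), array([ 0.46,  0.15, -2.05]))
(array([0.1224, 0.0487, 0.0992]), array([ 0.46,  0.15, -2.05]))
```

Call:
drive_tool:
  deltas:
    - {"dx":0.035,"dy":0.012,"dz":0.009,"wx":0.1,"wy":0,"wz":-0.5}
    - {"dx":0.07,"dy":0.024,"dz":0.018,"wx":0.2,"wy":0,"wz":-1}
    - {"dx":0.105,"dy":0.037,"dz":0.027,"wx":0.3,"wy":0.1,"wz":-1.5}
    - {"dx":0.13,"dy":0.045,"dz":0.034,"wx":0.4,"wy":0.1,"wz":-2}
    - {"dx":0.139,"dy":0.0485,"dz":0.036,"wx":0.5,"wy":0.1,"wz":-2.1}
    - {"dx":0.136,"dy":0.0485,"dz":0.05,"wx":0.5,"wy":0.1,"wz":-2.1}
    - {"dx":0.131,"dy":0.0485,"dz":0.068,"wx":0.5,"wy":0.1,"wz":-2.1}
    - {"dx":0.126,"dy":0.0485,"dz":0.085,"wx":0.5,"wy":0.1,"wz":-2.1}
    - {"dx":0.1224,"dy":0.0487,"dz":0.099,"wx":0.5,"wy":0.1,"wz":-2.1}
    - {"dx":0.1224,"dy":0.0487,"dz":0.099,"wx":0.5,"wy":0.1,"wz":-2.1}
    - {"dx":0.1224,"dy":0.0487,"dz":0.099,"wx":0.5,"wy":0.1,"wz":-2.1}
    - {"dx":0.1224,"dy":0.0487,"dz":0.099,"wx":0.5,"wy":0.1,"wz":-2.1}
    - {"dx":0.1224,"dy":0.0487,"dz":0.099,"wx":0.5,"wy":0.1,"wz":-2.1}

```text
time_s: 24.85
tcp_pos: [0.4761, -0.3807, 0.2543]
ee_rot: [[0.405, -0.907, 0.115], [-0.876, -0.421, -0.236], [0.262, -0.005, -0.965]]
wrist_force: [-0.0, 0.2, -3.3]
gripper_width: 0.134
```

```bash
python3 - <<'E'
from h import *;from kin import *
s=r.sense();print(s['time_s'],s['gripper_width'],s['wrist_force'],s['joints'])
T0=tool();rel=np.load('pics/reltop.npy');Tt=T0@rel
print(Tt[:3,3],R.from_matrix(Tt[:3,:3]).as_euler('zyx',degrees=True))
snap('side','s16');snap('wrist','w16');snap('top','t16')
crop('s16','c3',280,180,140,150,5);crop('w16','c1',160,80,240,220,3)
E
```

```text
24.85 0.13378895155735204 [-0.03552414  0.17665056 -3.34399587] [-18.20766043  12.66885619 -14.90101465  13.70423719 -52.5239887
  35.63901608]
[ 0.4744926  -0.37774506  0.21748257] [ 2.48932502e+01 -2.73383040e-01 -1.68861421e-02]
```

View pics/c3.png

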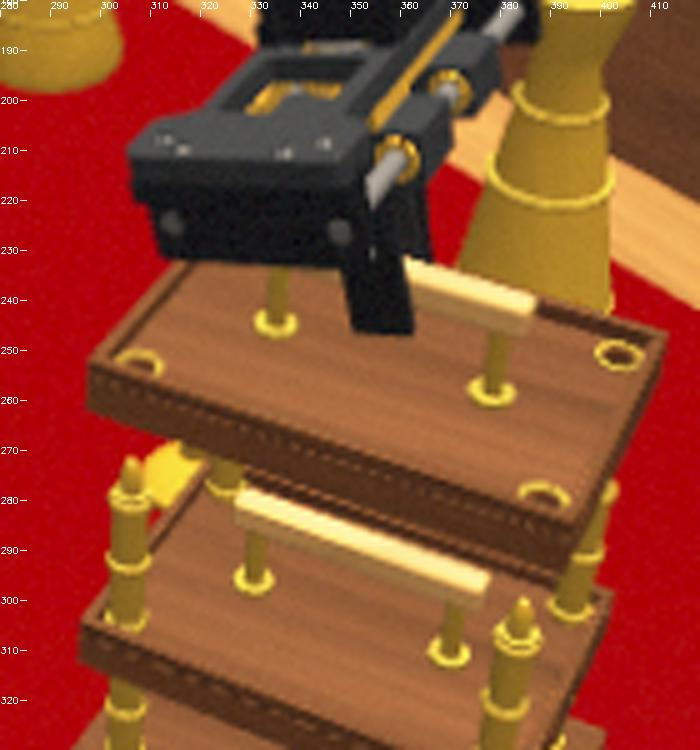

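View pics/c1.png

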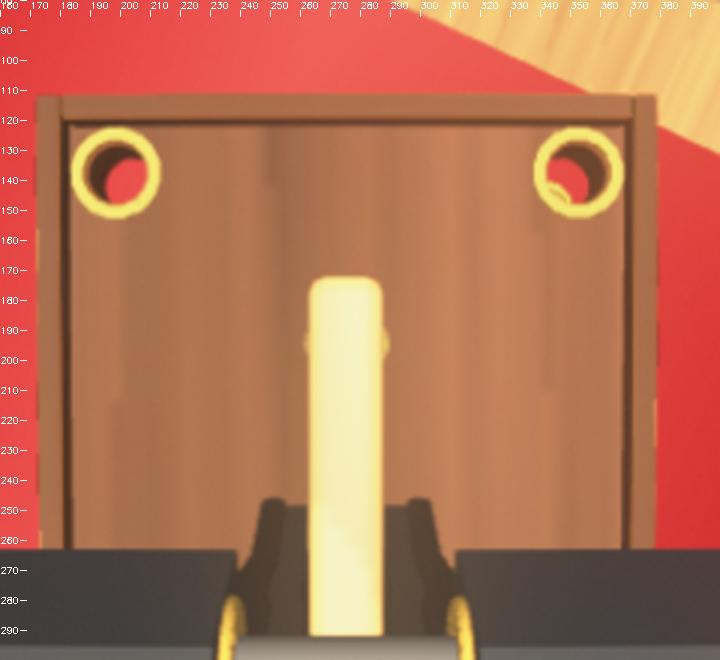

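View pics/t16.png

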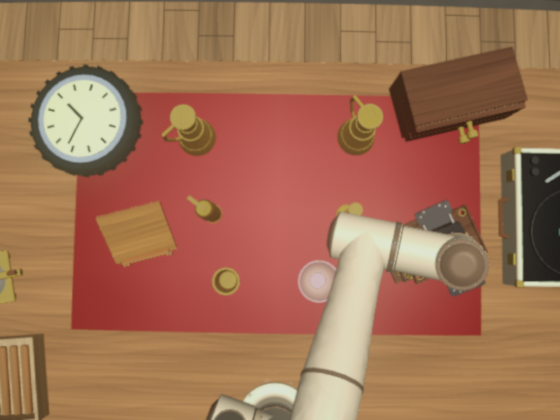

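```bash
python3 - <<'E'
from h import *
c=cam('side');rel=np.load('pics/reltop.npy');T=np.load('pics/w16.npy');Tt=T@rel
print(proj(posts(16)@Tt[:3,:3].T+Tt[:3,3],c).round(1))
cor=np.array([[60,90,24],[60,-90,24],[-60,-90,24],[-60,90,24],[-60,-90,0],[-60,90,0]])/1000
print(((proj(cor@Tt[:3,:3].T+Tt[:3,3],c)-[280,180])*5).round(0))
# measured corner: front-left top (90,360), right-front top (577,527)?, right-back top (664,335)
uv=np.array([[664,335],[577,527],[90,360]])/5+[280,180]
P=cor[[1,2,3]]
rg=posts(16)[[1]];ruv=np.array([[619,355]])/5+[280,180]
for f in ([0,1,3],[0,1,2,3]):
    q,_,e=posefit([(c,P,uv),(c,rg,ruv)],[.4745,-.3777,.2175,24.8,0],f);print(q.round(4),e.round(2).tolist())
E
```

```text
[[328.8 227.9]
 [404.  250.5]
 [388.7 279.7]
 [307.6 252.7]]
[[228. 197.]
 [671. 326.]
 [575. 519.]
 [ 86. 355.]
 [564. 573.]
 [ 85. 407.]]
[ 0.4713 -0.3802  0.2175 25.4133  0.    ] [[1.18, -0.8], [0.04, -0.41], [-1.23, 0.24], [0.06, 0.54]]
[ 0.4777 -0.3752  0.211  25.3802  0.    ] [[0.71, -0.49], [-0.26, -0.66], [-0.11, 0.44], [-0.29, 0.78]]
```

```bash
python3 - <<'E'
from h import *
rel=np.load('pics/reltop.npy');T0=tool()
for z in (.210,.197,):print(delta(goal(X(.4718,-.3798,z,24.65),rel),T0))
E
```

```text
(array([-0.0008,  0.003 ,  0.0069]), array([-0.26, -0.09,  0.18]))
(array([-0.0042,  0.003 ,  0.0195]), array([-0.26, -0.09,  0.18]))
```

Call:
drive_tool:
  deltas:
    - {"dx":-0.0008,"dy":0.003,"dz":0.007,"wx":-0.26,"wy":-0.1,"wz":0.2}
    - {"dx":-0.0023,"dy":0.003,"dz":0.013,"wx":-0.26,"wy":-0.1,"wz":0.2}
    - {"dx":-0.0042,"dy":0.003,"dz":0.0195,"wx":-0.26,"wy":-0.1,"wz":0.2}
    - {"dx":-0.0042,"dy":0.003,"dz":0.0195,"wx":-0.26,"wy":-0.1,"wz":0.2}
    - {"dx":-0.0042,"dy":0.003,"dz":0.0195,"wx":-0.26,"wy":-0.1,"wz":0.2}
    - {"dx":-0.0042,"dy":0.003,"dz":0.0195,"wx":-0.26,"wy":-0.1,"wz":0.2}

```text
time_s: 25.6
tcp_pos: [0.4737, -0.3829, 0.2335]
ee_rot: [[0.402, -0.909, 0.109], [-0.878, -0.417, -0.236], [0.26, -0.001, -0.966]]
wrist_force: [-0.1, 0.1, -3.2]
gripper_width: 0.13
```

```bash
python3 - <<'E'
from h import *;from kin import *
s=r.sense();print(s['time_s'],s['gripper_width'],s['wrist_force'])
T0=tool();rel=np.load('pics/reltop.npy');Tt=T0@rel
print(Tt[:3,3],R.from_matrix(Tt[:3,:3]).as_euler('zyx',degrees=True))
snap('side','s17');snap('wrist','w17')
crop('s17','c3',280,210,140,150,5);crop('w17','c1',170,110,220,50,3)
crop('w17','ca',175,115,50,45,7);crop('w17','cb',330,115,50,45,7)
a=cv2.imread('pics/ca.png');b=cv2.imread('pics/cb.png');cv2.imwrite('pics/cc.png',np.hstack([a,b]))
# predicted pixel of mid posts tip & shoulder in wrist view
Tm=X(.4718,-.3798,.09,24.65);c=cam('wrist',np.load('pics/w17.npy'))
print('tips',proj(posts(100)[1:3]@Tm[:3,:3].T+Tm[:3,3],c),'rings',proj(posts(16)[1:3]@Tt[:3,:3].T+Tt[:3,3],c))
E
```

```text
25.6 0.13017024591468404 [-0.12611486  0.08807235 -3.1965761 ]
[ 0.47192143 -0.37988437  0.19666903] [2.46398602e+01 1.88920877e-02 8.91792926e-03]
tips [[205.72111813 143.4916111 ]
 [344.72594953 143.43129212]] rings [[197.71361417 137.01426088]
 [352.51548182 136.96391284]]
```

View pics/c3.png

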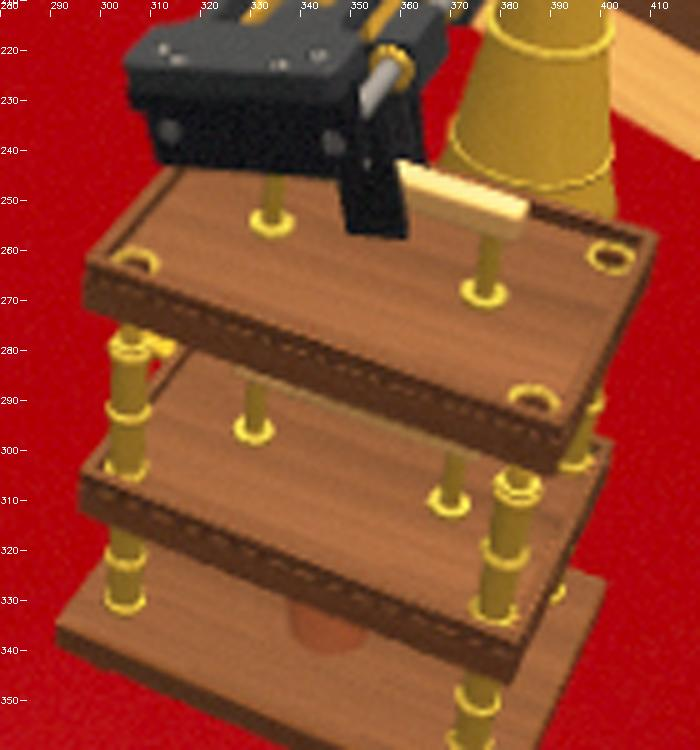

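View pics/cc.png

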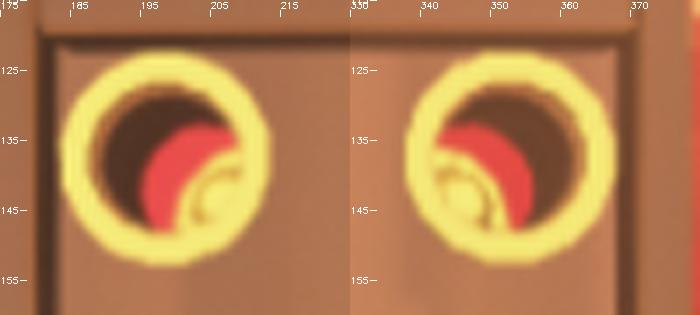

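Call:
drive_tool:
  deltas:
    - {"dx":-0.0004,"dy":0.0003,"dz":0.0035,"wx":0,"wy":0,"wz":0}
    - {"dx":-0.0013,"dy":0.0003,"dz":0.007,"wx":0,"wy":0,"wz":0}
    - {"dx":-0.0021,"dy":0.0003,"dz":0.01,"wx":0,"wy":0,"wz":0}
    - {"dx":-0.0029,"dy":0.0003,"dz":0.013,"wx":0,"wy":0,"wz":0}
    - {"dx":-0.0037,"dy":0.0003,"dz":0.016,"wx":0,"wy":0,"wz":0}
    - {"dx":-0.0043,"dy":0.0003,"dz":0.018,"wx":0,"wy":0,"wz":0}
    - {"dx":-0.0043,"dy":0.0003,"dz":0.018,"wx":0,"wy":0,"wz":0}
    - {"dx":-0.0043,"dy":0.0003,"dz":0.018,"wx":0,"wy":0,"wz":0}

```text
time_s: 26.5
tcp_pos: [0.4735, -0.3833, 0.2147]
ee_rot: [[0.402, -0.909, 0.108], [-0.878, -0.417, -0.235], [0.259, -0.0, -0.966]]
wrist_force: [0.1, -0.2, -3.2]
gripper_width: 0.136
```

```bash
python3 - <<'E'
from h import *;from kin import *
s=r.sense();print(s['time_s'],s['gripper_width'],s['wrist_force'],s['moment'])
T0=tool();rel=np.load('pics/reltop.npy');Tt=T0@rel
print(Tt[:3,3],R.from_matrix(Tt[:3,:3]).as_euler('zyx',degrees=True))
E
```

```text
26.5 0.13586888309443373 [ 0.14495925 -0.15369088 -3.1920087 ] [0.79522006 0.34757154 0.03133332]
[ 0.47162612 -0.38032605  0.17789311] [24.63038405  0.04131177  0.03247299]
```

Call:
drive_tool:
  deltas:
    - {"dx":-0.0002,"dy":0,"dz":0.001,"wx":0,"wy":0,"wz":0}
    - {"dx":-0.0005,"dy":0,"dz":0.002,"wx":0,"wy":0,"wz":0}
    - {"dx":-0.0005,"dy":0,"dz":0.002,"wx":0,"wy":0,"wz":0}
    - {"dx":-0.0005,"dy":0,"dz":0.002,"wx":0,"wy":0,"wz":0}

```text
time_s: 26.9
tcp_pos: [0.4738, -0.3837, 0.2142]
ee_rot: [[0.402, -0.909, 0.11], [-0.878, -0.417, -0.237], [0.261, -0.001, -0.965]]
wrist_force: [-3.4, 3.1, 6.5]
gripper_width: 0.131
```

```bash
python3 - <<'E'
from h import *;from kin import *
s=r.sense();print(s['time_s'],s['wrist_force'],s['moment'])
snap('side','s18');snap('wrist','w18')
crop('s18','c3',280,215,140,120,6)
crop('w18','ca',175,115,50,45,7);crop('w18','cb',330,115,50,45,7)
a=cv2.imread('pics/ca.png');b=cv2.imread('pics/cb.png');cv2.imwrite('pics/cc.png',np.hstack([a,b]))
E
```

```text
26.9 [-3.41951979  3.11849139  6.49169187] [ 1.02749351  0.93412956 -0.11488721]
```

View pics/c3.png

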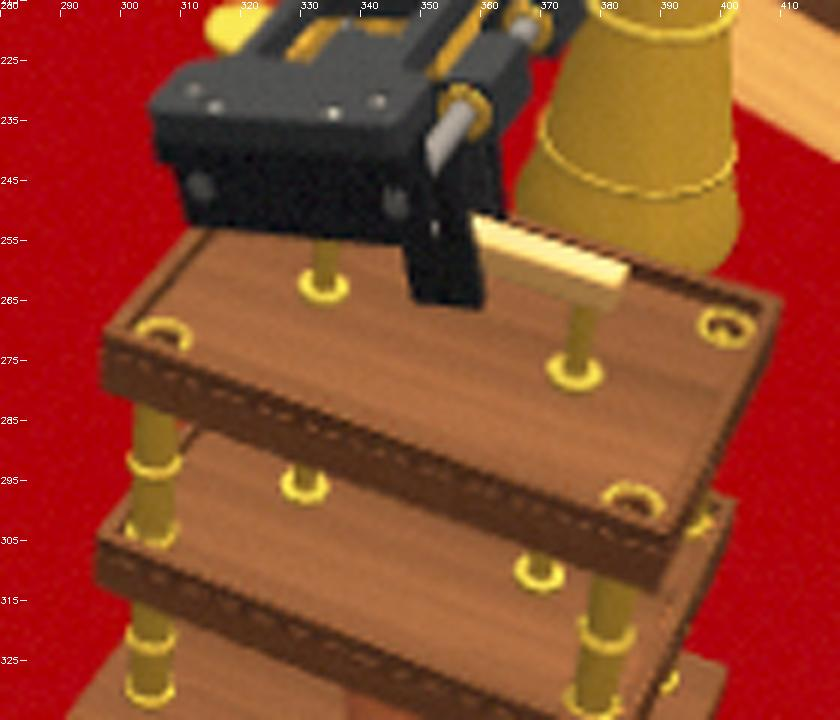

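View pics/cc.png

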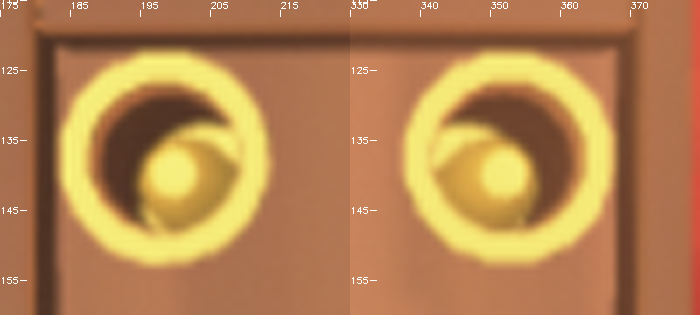

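All four pins are in their holes, the tips sit about 2.7 mm below the board top, and the load has transferred. I'll release.

Call:
drive_tool:
  deltas:
    - {"dx":-0.0005,"dy":0,"dz":0,"wx":0,"wy":0,"wz":0}
    - {"dx":-0.0005,"dy":0,"dz":0,"wx":0,"wy":0,"wz":0}
    - {"dx":-0.0005,"dy":0,"dz":0,"wx":0,"wy":0,"wz":0}

```text
time_s: 27.3
tcp_pos: [0.4738, -0.3836, 0.2143]
ee_rot: [[0.402, -0.909, 0.11], [-0.877, -0.417, -0.237], [0.262, -0.001, -0.965]]
wrist_force: [-2.7, 1.3, 6.5]
gripper_width: 0.134
```

Call:
drive_tool:
  deltas:
    - {"dx":0,"dy":0,"dz":0,"wx":0,"wy":0,"wz":0}
    - {"dx":0,"dy":0,"dz":0,"wx":0,"wy":0,"wz":0}
    - {"dx":0,"dy":0,"dz":0,"wx":0,"wy":0,"wz":0}
    - {"dx":0,"dy":0,"dz":0,"wx":0,"wy":0,"wz":0}
    - {"dx":0,"dy":0,"dz":0,"wx":0,"wy":0,"wz":0}
    - {"dx":0,"dy":0,"dz":0,"wx":0,"wy":0,"wz":0}
    - {"dx":0,"dy":0,"dz":0,"wx":0,"wy":0,"wz":0}
  gripper: 0.7

```text
time_s: 28.0
tcp_pos: [0.4733, -0.3829, 0.2125]
ee_rot: [[0.402, -0.909, 0.108], [-0.878, -0.417, -0.235], [0.259, -0.0, -0.966]]
wrist_force: [-0.3, -0.9, 0.5]
gripper_width: 0.659
```

```bash
python3 - <<'E'
from h import *;from kin import *
s=r.sense();print(s['time_s'],s['gripper_width'],s['wrist_force'],s['moment'])
snap('side','s19');snap('wrist','w19')
crop('s19','c3',280,215,140,120,6)
T0=tool();L=T0.copy();L[2,3]+=.12;print(delta(L,T0));path([T0,L],s['joints'])
E
```

```text
28.0 0.6593720459358611 [-0.28291654 -0.87887706  0.48612381] [ 0.59374187  0.20338175 -0.02535128]
(array([ 0.0311, -0.    , -0.1159]), array([-0., -0., -0.]))
6 [-18.4  10.4  -6.1  12.2 -63.6] 38.5
```

View pics/c3.png

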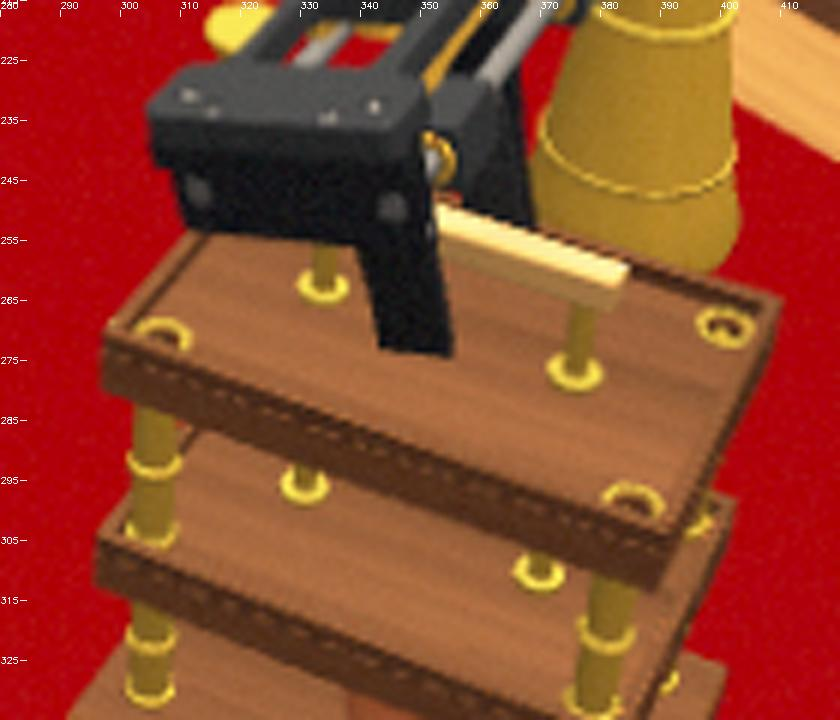

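View pics/w19.png

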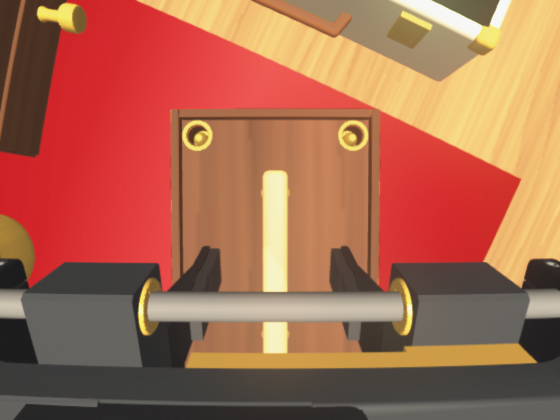

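The tray did not move on release and the jaws are clear of the bar on both sides. I'll retreat upwards.

Call:
drive_tool:
  deltas:
    - {"dx":0.0025,"dy":0,"dz":-0.01,"wx":0,"wy":0,"wz":0}
    - {"dx":0.0075,"dy":0,"dz":-0.03,"wx":0,"wy":0,"wz":0}
    - {"dx":0.016,"dy":0,"dz":-0.06,"wx":0,"wy":0,"wz":0}
    - {"dx":0.025,"dy":0,"dz":-0.095,"wx":0,"wy":0,"wz":0}
    - {"dx":0.031,"dy":0,"dz":-0.116,"wx":0,"wy":0,"wz":0}
    - {"dx":0.031,"dy":0,"dz":-0.116,"wx":0,"wy":0,"wz":0}
    - {"dx":0.031,"dy":0,"dz":-0.116,"wx":0,"wy":0,"wz":0}
    - {"dx":0.031,"dy":0,"dz":-0.116,"wx":0,"wy":0,"wz":0}
    - {"dx":0.031,"dy":0,"dz":-0.116,"wx":0,"wy":0,"wz":0}

```text
time_s: 29.0
tcp_pos: [0.4726, -0.3826, 0.3313]
ee_rot: [[0.403, -0.909, 0.106], [-0.878, -0.417, -0.234], [0.257, 0.002, -0.966]]
wrist_force: [0.3, 0.7, -0.4]
gripper_width: 0.699
```

```bash
python3 - <<'E'
from h import *;from kin import *
s=r.sense();print(s['time_s'],s['gripper_width'],s['wrist_force'],s['joints'])
snap('side','s20');snap('wrist','w20')
crop('s20','c3',275,205,150,120,5);crop('w20','c1',170,90,220,215,3)
# predicted side pixels for seated tray
Tm=X(.4722,-.3798,.176,24.65);print(((proj(posts(16)@Tm[:3,:3].T+Tm[:3,3],cam('side'))-[275,205])*5).round(0))
E
```

```text
29.0 0.6987214611051895 [ 0.29434114  0.70786106 -0.37038611] [-18.37521463  10.40472143  -6.27976852  12.18241477 -63.61772134
  38.50681717]
[[264. 203.]
 [628. 321.]
 [551. 471.]
 [159. 330.]]
```

View pics/s20.png

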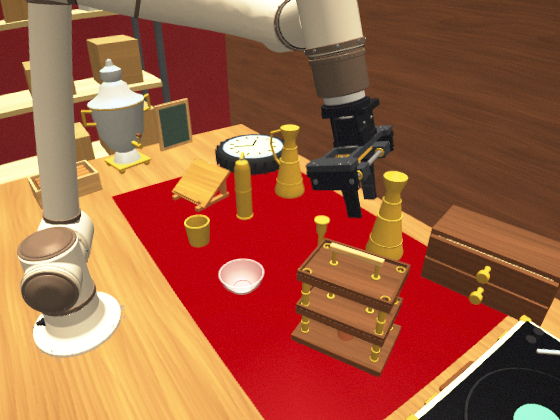

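View pics/c3.png

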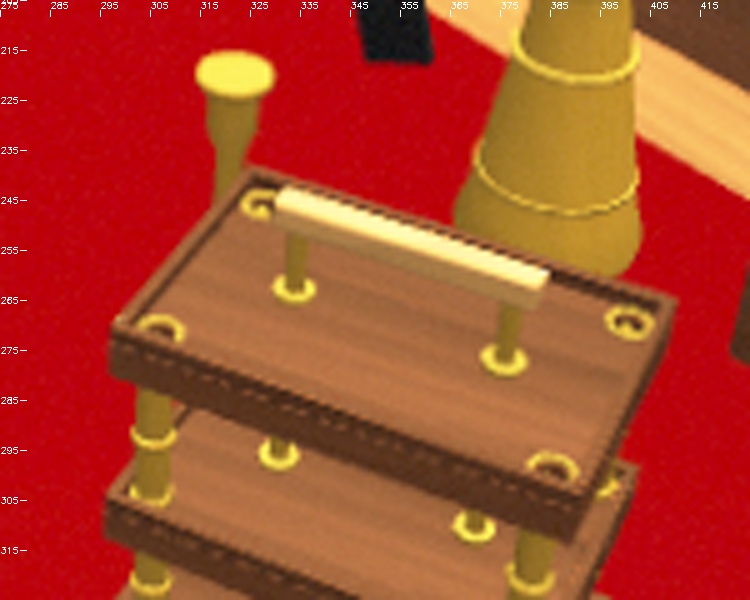

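View pics/c1.png

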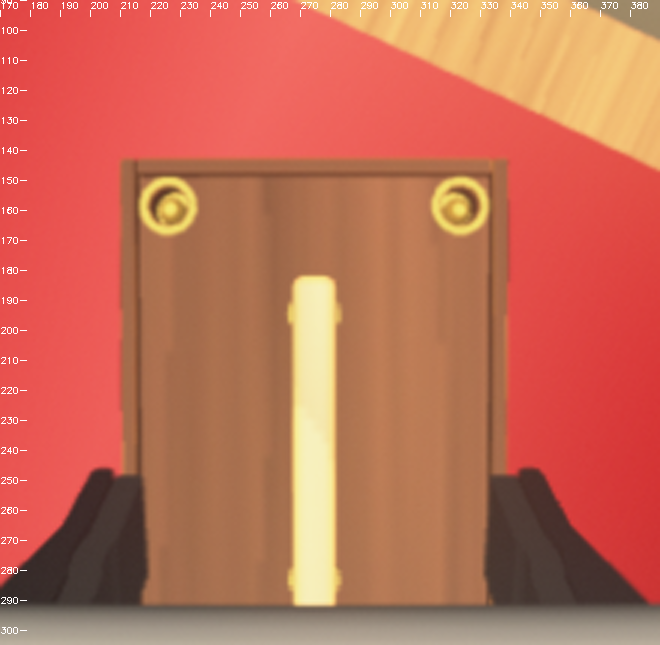

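The side view shows the seated ring positions within about 0.5 px of prediction, and the bystanders are where they were. I'll hand the job in.

```bash
python3 - <<'E'
from station import ticket
print(ticket.finish_job())
E
```

```text
the job is handed in; nothing more can be done
None
```

The stand is together. Both trays are down on their posts and let go, and I handed the job in at about 29 s of the 72 s; it reports no verdict.

- **Middle tray:** I gripped it by its bar and lowered it onto the foot. Contact came with the underside at about 90 mm. It did not move in the side view when released.
- **Top tray:** The arm could not reach the bar squarely at 35° because the fourth joint would have passed its range. I gripped it with the tool leaning 15° along the bar instead, levelled it in the air and lowered it until it took the weight. It did not shift on release.
- **Last checks:** In the side view, the top tray's four hole rings were within about 0.5 px of where a seated, level tray should show. Through the wrist camera, pins showed in the two holes I could see. The bystanders looked unmoved, and the gripper was about 60 mm clear above the stand.
- **Disagreements:**
  - The cameras differed by 1–2 mm on where the middle tray stood, so I aimed between them.
  - At contact the top tray's height worked out about 1.4 mm above seated by the arm's own reading, while the pin tips in the holes put it about 0.7 mm above. Both are within the 3 mm allowed.
- **Refused call:** One move was refused because some rows were missing keys. I resent it and nothing had moved.

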